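# Thread a shaft through a row of gears on the bench jig

### The job

Clear the assembly jig first: put the spray can that lies in it and the jar that stands beside it into the open tray. Then stand every gear from the wooden rack in the jig, each in a slot of its own. Last, push the shaft from the jar's side through the near end plate, all the gears and the other end plate until the shoulder of its square handle is home against the plate; leave the tape roll, screwdriver and socket alone.

Things in the scene. Friction and masses are not known exactly. Their poses are not given: they have to be found in the camera images.
- fixture: assembly jig, fixed: steel base 86 x 212 x 10 mm, a V bed between two upright end plates. Origin: centre of the underside; z up, y along the line of bores. Four slots 22 mm wide at y = -63, -21, 21, 63 mm, between two rows of fins (x = 16 to 30 mm each side, tops at z = 42 mm; middle open). A gear standing in a slot has its centre at x = 0, z = 54 mm.
- bore (a point): centre of the bore in the jig's +y end plate, on its outer face: (0, 106, 54) mm in the jig's frame. Both end plates (outer faces at y = 106 and -106 mm, 10 mm thick, 80 mm wide, tops at z = 84 mm) have such a 24.5 mm bore. The shaft goes in here, moving towards the jig's -y.
- rack: wooden gear rack, fixed: same base, slots, fins and V bed as the jig, without end plates. Origin: centre of the underside; z up, y along the row of gears. The gears stand in it with their centres about 54 mm above the bench.
- gear1: steel gear standing on edge in the rack (absent in some starts): disc 16 mm thick, 80 mm over its teeth, bore 25 mm, 0.3 kg. Origin at its centre; its y axis is the bore's axis; it may be turned about that axis by any angle. Pinch it from above across its flat faces, above the bore.
- gear2: steel gear standing on edge in the rack (absent in some starts): disc 16 mm thick, 80 mm over its teeth, bore 25 mm, 0.3 kg. Origin at its centre; its y axis is the bore's axis; it may be turned about that axis by any angle. Pinch it from above across its flat faces, above the bore.
- gear3: steel gear standing on edge in the rack (absent in some starts): disc 16 mm thick, 80 mm over its teeth, bore 25 mm, 0.3 kg. Origin at its centre; its y axis is the bore's axis; it may be turned about that axis by any angle. Pinch it from above across its flat faces, above the bore.
- gear4: steel gear standing on edge in the rack (absent in some starts): disc 16 mm thick, 80 mm over its teeth, bore 25 mm, 0.3 kg. Origin at its centre; its y axis is the bore's axis; it may be turned about that axis by any angle. Pinch it from above across its flat faces, above the bore.
- shaft: shaft lying on the bench, 0.25 kg: round steel rod 20 mm thick, 222 mm long, its last 16 mm tapering to a 6 mm nose, with a square handle 26 x 26 x 50 mm on its tail. Origin on its axis at the shoulder where rod meets handle; x points along the rod to the nose; the handle is at x = -50 to 0 mm. Pinch the handle across two flats. When home, its origin is at the point bore.
- shaft_nose (a point): the tip of the shaft's nose, 222 mm from the shoulder
- can: spray can, 52 mm in diameter and 130 mm long, about 0.18 kg. At the start it lies along the jig, on the inner edges of its two rows of fins, axis about 63 mm above the bench. Origin on its axis, 65 mm from the foot; its own y axis points from the foot to the cap. Pinch it from above across its diameter.
- jar: round jar with a lid, 64 mm in diameter and 64 mm tall, about 0.25 kg, standing beside the jig in the way of the shaft. Origin: centre of its underside; z is its axis.
- tray: red open tray, fixed: 200 mm (x) by 170 mm (y) outside, 35 mm high, walls and floor 5 mm. Origin: centre of the underside.
- tape: bystander: grey roll of tape 100 mm across and 45 mm high, lying flat, origin centre of underside
- screwdriver: bystander: screwdriver lying on the bench, its x axis along it
- socket: bystander: steel socket 38 mm across and 70 mm tall, standing, origin centre of underside

How it is judged:
By the outcome, as a careful person would: the job done as asked, in the order asked, and still so for the second after the job is handed in, with the robot touching nothing.
Of gear1, gear2, gear3, gear4 only 3 to 4 are there at a start; the rules pass over those that are not, and their reading is None.
At some moment in a run one of jar, shaft may be knocked a few centimetres aside while the robot is not near it.
It also fails if it takes over 210 s, if anything falls off the work surface, if the arm or the gripper's body presses on something with over 40 N, if the wrist force passes 120 N, or if a joint passes its speed limit or range.

### The arm

A 6-joint arm with a two-finger parallel gripper is mounted at the origin on the work surface. World frame = base frame: x ahead of the robot, y to its left, z up, the work surface at z = 0. Lengths are in m, angles in rad, forces in N, time in s.
With the tool pointing down it reaches from about 0.25 to 0.8 m from the base axis. Payload 8.5 kg.
Tool frame: the origin (TCP) lies at the very end of the fingers, on their centre line; the grasp point (between the pads) lies 19 mm behind it; y points along the fingers, x is the direction in which the jaws open and shut, and the axes are right-handed (so a half turn about y gives the same grasp; the last joint's range is limited). The gripper opens to 85 mm and grips with 20 to 120 N. Pads are 22 mm wide; open, the fingers measure 114 mm over their backs; the gripper's body (76 mm by 85 mm) begins 54 mm behind the grasp point. The pads swing forward as they close: fully open they stand 13 mm farther back than shut.
Start: joints at [-1.148, 0.238, -0.013, 1.319, 0, 1.571], TCP at [0.215, -0.479, 0.202] pointing down, gripper open.
Joint ranges: [-2.66, 2.66], [-1.03, 1.9], [-1.14, 1.46], [-1.82, 2.27], [-1.45, 1.34], [-3.14, 3.14]. Speed limits (rad/s): [2.22, 2.22, 2.79, 3.14, 3.14, 3.14].

### API

Orientations are given as a unit quaternion [w, x, y, z].
In Python, from rig import manip, optics, hand_in gives the robot as it stands. The module is installed in compiled form; this text tells all that it offers.
- The arm moves only by the tool step_arm, never from a script. Its argument "moves" is one flat list of numbers, 7 for each row, row after row: the shift along the tool's x, y, z scaled (see below), then the turn, a rotation vector about the tool's x, y, z scaled (see below), then the closure, from 0 (fully open) to 1 (shut). In form: [tx, ty, tz, ax, ay, az, grip, tx, ty, tz, ax, ay, az, grip, ...]. A call has 1 to 10 rows; each row shifts and turns the pose as measured when the row begins, along the tool's axes as they then stand; what a row does not reach is not made up. The controller multiplies each number of a shift by 0.2 m and each number of a turn by 2 pi rad. A row lasts 1/12 s, in which the tool goes at most 41.7 mm and 7.16 degrees, less where a joint would pass 70% of its speed; a pose out of reach is approached as far as the arm can. A call with a number of a shift or a turn outside -1 to 1 is refused whole. A call with a gripper value outside its range is refused whole. The fingers move at their own pace and stop on an object; "squeeze" is the grip in N (left out, the last holds). Time passes only in rows, so rows that do not move let the fingers close. It gives the time, the measured TCP pose, the force and the opening at its end, in the units of the state.
- manip.get_state(): the state, without advancing time (a new reading comes with each control period).
- optics.snapshot(name): name is "scene" or "top" or "wrist"; returns a dict with "pixels" (400x640x3 uint8, blue, green, red), "fx", "fy", "cx", "cy" (pixels), "distortion" ([k1, k2, p1, p2, k3] as OpenCV has them; the pictures are not rectified), "extrinsics" (4x4, takes a point from world to camera coordinates); the wrist camera has in their place "hand_eye" (4x4, takes a point from camera to tool coordinates, whose origin is the TCP and whose axes are the tool frame's). Camera axes: x right, y up, looking along -z (the intrinsics and any distortion apply to the point x, -y, -z); pixel columns grow to the right and rows downward; lengths in m; the calibration is good to about 2 mm. A picture is of the moment at which its call begins: read the wrist's pose just before it. There is no depth.
- hand_in(): hands the job in, once; it reports no verdict.
Trained networks look in a picture, given as the dict that the camera call returned (one of the last four; its "shot" number tells which), for a name from the list of things; names that differ only in an ending like _2 or _b are one class to them, and where a whole thing is asked for, a point or a joint stands for the part that bears it (a point fixed in the world has none). Each returns a list of dicts, best first, with "p" (0 to 1); they miss things now and then, are a little off and sometimes report something else, mostly with a low value. They report only what shows in the picture. A call takes as long as a camera call.
- optics.find_in(picture, query): "xyz" ([x, y, z] in m, in world coordinates, good to about 4 mm: the middle of the surface that is visible of it).
- optics.spot_point(picture, query): "xyz" ([x, y, z] in m, in world coordinates, good to about 4 mm: a listed point, or the origin of a listed thing).
The state is a dict: "t": time; "joint_pos": joint angles; "joint_velocities": joint speeds; "joint_efforts": joint torques, N m; "tcp_pos": TCP position; "ee_rot": TCP orientation; "force": force on the tool from outside, world axes, zero at the start; "torque": the same for the moment, N m; "grip_width": finger opening in m.
Only numpy, scipy, OpenCV 4.12 (cv2) and the standard library are available. Lean on these libraries where they do the work, as an engineer would, in place of code of your own. Each camera call takes 0.05 s, during which the arm holds its last target. There are 200 camera calls.

## Working session

There is one attempt and no reset: what is moved stays moved. The work goes in short steps, Python scripts to look and compute and a tool call to move; the robot and the scene stay as the last step left them, time stands still between calls to the robot, and variables do not carry over. Pictures are saved under pics/ and viewed, about 12 in all and at most 16, crops included, and the job is handed in when it is done.

Besides the shell and the picture viewer there is one more tool, called after "Request:" by a JSON object that holds its "op" and its "data". step_arm: Moves the arm, as the interface text tells. Shifts and turns lie within -1 to 1; 1 stands for 0.2 m of shift or 2 pi rad of turn. Its arguments: {"type":"object","properties":{"moves":{"type":"array","items":{"type":"number"}},"squeeze":{"type":"number"}},"required":["moves"]}

```bash
mkdir -p pics; cat > h.py <<'E'
import numpy as np, cv2
from rig import manip, optics
from scipy.spatial.transform import Rotation as R
def rot(q): return R.from_quat([q[1],q[2],q[3],q[0]])
def st():
    s=manip.get_state(); print('t',round(s['t'],2),'tcp',np.round(s['tcp_pos'],4),'F',np.round(s['force'],1),'w',round(s['grip_width'],4)); 
    m=rot(s['ee_rot']).as_matrix(); print('x',np.round(m[:,0],3),'y',np.round(m[:,1],3),'z',np.round(m[:,2],3),'q',np.round(s['joint_pos'],2)); return s
def snap(n,save=None):
    s=manip.get_state(); p=optics.snapshot(n)
    if 'hand_eye' in p:
        T=np.eye(4);T[:3,:3]=rot(s['ee_rot']).as_matrix();T[:3,3]=s['tcp_pos']; p['c2w']=T@np.array(p['hand_eye'])
    else: p['c2w']=np.linalg.inv(np.array(p['extrinsics']))
    p['K']=np.array([[p['fx'],0,p['cx']],[0,p['fy'],p['cy']],[0,0,1.]])
    if save: cv2.imwrite('pics/'+save+'.png',p['pixels'])
    return p
def ray(p,u,v):
    d=cv2.undistortPoints(np.array([[[u,v]]],float),p['K'],np.array(p['distortion'],float))[0,0]
    return p['c2w'][:3,3], p['c2w'][:3,:3]@np.array([d[0],-d[1],-1])
def atz(p,u,v,z):
    o,d=ray(p,u,v); return o+d*(z-o[2])/d[2]
def tri(obs):
    A=np.zeros((3,3));b=np.zeros(3)
    for o,d in obs:
        d=d/np.linalg.norm(d);M=np.eye(3)-np.outer(d,d);A+=M;b+=M@o
    return np.linalg.solve(A,b)
def proj(p,X):
    c=(np.linalg.inv(p['c2w'])@np.append(X,1))[:3]; q=cv2.projectPoints(np.array([[c[0],-c[1],-c[2]]]),np.zeros(3),np.zeros(3),p['K'],np.array(p['distortion'],float))[0]
    return q.ravel()
def to(X,xdir=None,s=None):
    "scaled shift for TCP to go to X (sum over rows), and turn about tool y"
    s=s or manip.get_state(); m=rot(s['ee_rot']).as_matrix()
    print('shift/0.2',np.round(m.T@(np.array(X)-s['tcp_pos'])/0.2,4))
E
python3 - <<'E'
from h import *
st()
for n in ['scene','top','wrist']:
    p=snap(n,n+'0'); print(n,np.round(p['c2w'],3).tolist(),p['fx'])
    for q in ['fixture','bore','rack','gear1','shaft','shaft_nose','can','jar','tray','tape','screwdriver','socket']:
        for f in ('find_in','spot_point'):
            try: r=getattr(optics,f)(p,q)
            except Exception as e: print(q,f,e); continue
            print(q,f,[(np.round(a['xyz'],3).tolist(),round(a['p'],2)) for a in r[:5]])
E
```

```text
t 0.0 tcp [ 0.2152 -0.4784  0.2012] F [-0.7 -0.8  0.5] w 0.0854
x [ 0.41  -0.912 -0.001] y [-0.001  0.001 -1.   ] z [ 0.912  0.41  -0.   ] q [-1.15  0.24 -0.01  1.32 -0.    1.57]
scene [[0.892, -0.266, 0.367, 0.964], [0.453, 0.517, -0.727, -0.781], [0.004, 0.814, 0.581, 0.682], [0.0, 0.0, 0.0, 1.0]] 408.33733681178893
fixture find_in [([0.601, -0.125, 0.041], 0.69)]
fixture spot_point [([0.577, -0.075, 0.002], 0.84)]
bore find_in [([0.596, -0.128, 0.033], 0.73)]
bore spot_point [([0.568, 0.032, 0.051], 0.86), ([0.442, -0.119, -0.001], 0.56)]
rack find_in [([0.472, -0.176, 0.013], 0.67)]
rack spot_point [([0.44, -0.121, 0.002], 0.78), ([0.566, 0.031, 0.05], 0.47), ([0.58, -0.074, -0.0], 0.31)]
gear1 find_in [([0.446, -0.186, 0.066], 0.84), ([0.445, -0.063, 0.065], 0.8), ([0.459, -0.148, 0.075], 0.78)]
gear1 spot_point [([0.443, -0.182, 0.052], 0.94), ([0.443, -0.054, 0.054], 0.7), ([0.44, -0.14, 0.053], 0.59)]
shaft find_in [([0.439, 0.216, 0.017], 0.61), ([0.719, 0.195, 0.034], 0.5)]
shaft spot_point [([0.441, 0.301, 0.012], 0.74)]
shaft_nose find_in [([0.435, 0.213, 0.022], 0.92)]
s
[... 2499 characters left out ...]
.756, -0.194, 0.074], 0.67)]
socket spot_point [([0.583, 0.13, -0.0], 0.75), ([0.758, -0.196, 0.004], 0.53)]
wrist [[0.41, 0.877, 0.252, 0.28], [-0.912, 0.394, 0.113, -0.45], [0.0, -0.276, 0.961, 0.375], [0.0, 0.0, 0.0, 1.0]] 306.37131490181577
fixture find_in []
fixture spot_point []
bore find_in []
bore spot_point []
rack find_in []
rack spot_point []
gear1 find_in []
gear1 spot_point []
shaft find_in []
shaft spot_point []
shaft_nose find_in []
shaft_nose spot_point []
can find_in []
can spot_point []
jar find_in []
jar spot_point []
tray find_in []
tray spot_point []
tape find_in []
tape spot_point []
screwdriver find_in []
screwdriver spot_point []
socket find_in []
socket spot_point []
```

View pics/top0.png

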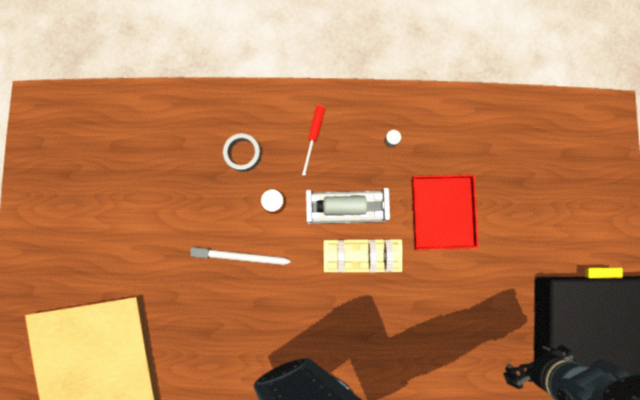

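View pics/scene0.png

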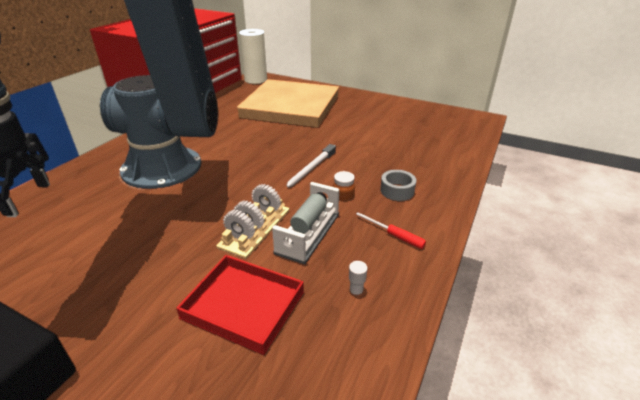

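The top view shows the jig at about (347,206) with the can in it, the rack at (363,256) with three gears (x≈341, 374, 390), the jar at (272,200), the shaft from (200,253) to (289,262), and the tray at (445,212). The scene view agrees. So there are three gears.

Request:
{"op": "step_arm", "data": {"moves": [0,0,0,0,-0.019,0,0,0,0,0,0,-0.019,0,0,0,0,0,0,-0.019,0,0,0,0,0,0,-0.019,0,0,0,0,0,0,-0.019,0,0,0,0,0,0,-0.019,0,0,0,0,0,0,-0.019,0,0,0,0,0,0,-0.019,0,0,0,0,0,0,-0.019,0,0,0,0,0,0,-0.019,0,0]}}

```text
t: 4.58
tcp_pos: [0.2154, -0.4787, 0.2018]
ee_rot: [0.706, -0.706, -0.033, 0.033]
force: [0.5, 0.2, -0.4]
grip_width: 0.0852
```

Request:
{"op": "step_arm", "data": {"moves": [0.12,-0.03,0.13,0,0,0,0,0.12,-0.03,0.13,0,0,0,0,0.12,-0.03,0.13,0,0,0,0,0.12,-0.03,0.13,0,0,0,0,0.12,-0.03,0.13,0,0,0,0,0.12,-0.03,0.13,0,0,0,0,0.12,-0.03,0.13,0,0,0,0,0.12,-0.03,0.13,0,0,0,0,0.12,-0.03,0.13,0,0,0,0,0.12,-0.03,0.13,0,0,0,0]}}

```text
t: 5.42
tcp_pos: [0.4315, -0.1884, 0.2628]
ee_rot: [-0.706, 0.707, 0.034, -0.034]
force: [1.6, -0.2, -0.7]
grip_width: 0.0852
```

Request:
{"op": "step_arm", "data": {"moves": [0.12,-0.03,0.13,0,0,0,0,0.12,-0.03,0.13,0,0,0,0,0.12,-0.03,0.13,0,0,0,0,0.12,-0.03,0.13,0,0,0,0,0,0,0,0,0,0,0]}}

```text
t: 5.83
tcp_pos: [0.5236, -0.0644, 0.2892]
ee_rot: [-0.706, 0.706, 0.037, -0.034]
force: [-0.6, -0.1, -0.2]
grip_width: 0.0855
```

```bash
python3 - <<'E'
from h import *
st(); p=snap('wrist','w1')
for n,q in [('find_in','can'),('spot_point','can'),('spot_point','fixture'),('spot_point','bore')]:
    print(q,[(np.round(a['xyz'],3).tolist(),round(a['p'],2)) for a in getattr(optics,n)(p,q)[:3]])
E
```

```text
t 5.83 tcp [ 0.5236 -0.0644  0.2892] F [-0.6 -0.1 -0.2] w 0.0855
x [0.995 0.1   0.004] y [ 0.004 -0.    -1.   ] z [-0.1    0.995 -0.001] q [-0.12  0.23  0.19  1.53  0.    1.35]
can [([0.569, -0.056, 0.08], 0.61)]
can [([0.573, -0.057, 0.062], 0.86), ([0.568, 0.034, 0.054], 0.55)]
fixture [([0.573, -0.058, 0.062], 0.29)]
bore [([0.569, 0.034, 0.051], 0.71)]
```

View pics/w1.png

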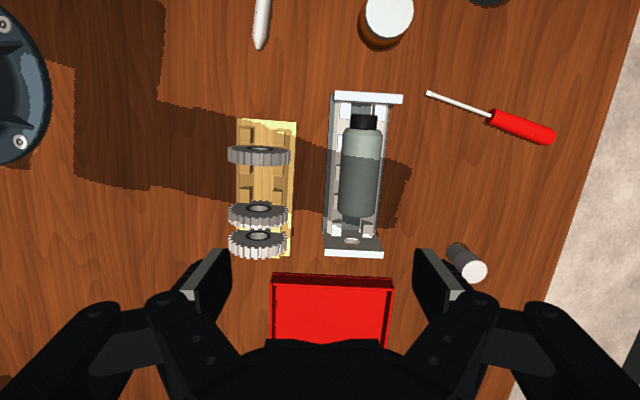

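The wrist view shows the can in the jig (360,165), the jig's plate tops at (333–403, 97) and (325–384, 253), three gears at (259,155), (258,213) and (257,243), and the jar lid at (389,18).

```bash
cat > z.py <<'E'
import cv2,sys
f,x0,y0,x1,y1,s=sys.argv[1],*map(int,sys.argv[2:7])
im=cv2.imread(f'pics/{f}.png')[y0:y1,x0:x1]
cv2.imwrite(f'pics/{f}_{x0}_{y0}.png',cv2.resize(im,None,fx=s,fy=s,interpolation=cv2.INTER_CUBIC))
E
python3 z.py w1 215 80 415 270 3
python3 - <<'E'
from h import *
import json
p=snap('wrist')
for n,q,z in [('farL',(333,92),.084),('farR',(403,96),.084),('nearL',(325,256),.084),('nearR',(384,257),.084),('jar',(389,16),.064)]:
    print(n,np.round(atz(p,*q,z),4))
E
```

```text
farL [0.5257 0.0224 0.084 ]
farR [0.608 0.026 0.084]
nearL [ 0.5369 -0.1883  0.084 ]
nearR [ 0.617  -0.1824  0.084 ]
jar [0.5824 0.1139 0.064 ]
```

View pics/w1_215_80.png

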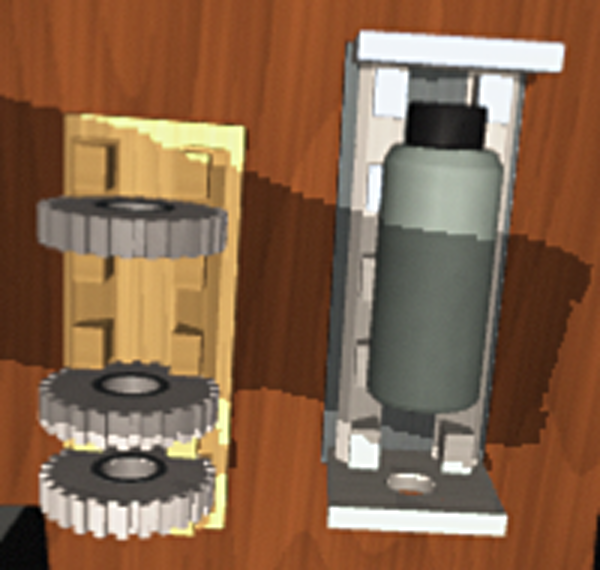

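```bash
cp pics/top0.png pics/t0.png; python3 z.py t0 260 170 410 280 5
python3 - <<'E'
from h import *
st();p=snap('wrist','w2')
a=cv2.imread('pics/w1.png').astype(int);print('diff',abs(a-p['pixels']).mean())
for n,q,z in [('farL',(334.3,90.7),.084),('farR',(402.7,94.7),.084),('farLi',(334.3,100.7),.084),('farRi',(402.7,104),.084),('nearL',(325,256),.084),('nearR',(384,258.3),.084),('nearLi',(325,249),.084),('nearRi',(384,251.3),.084),('cap',(363,114),.066),('foot',(355,216.7),.063)]:
    print(n,np.round(atz(p,*q,z),4))
print([(np.round(a['xyz'],3).tolist(),round(a['p'],2)) for a in optics.spot_point(p,'bore')])
E
```

```text
t 6.13 tcp [ 0.5195 -0.0696  0.2888] F [-0.2 -0.6  0.8] w 0.0856
x [0.996 0.094 0.002] y [ 0.002 -0.002 -1.   ] z [-0.094  0.996 -0.002] q [-0.13  0.22  0.19  1.53 -0.    1.34]
diff 9.757595052083333
farL [0.527  0.0238 0.084 ]
farR [0.6075 0.0271 0.084 ]
farLi [0.5282 0.0127 0.084 ]
farRi [0.6092 0.0168 0.084 ]
nearL [ 0.5367 -0.1885  0.084 ]
nearR [ 0.6172 -0.1846  0.084 ]
nearLi [ 0.5357 -0.1782  0.084 ]
nearRi [ 0.6156 -0.1743  0.084 ]
cap [0.5662 0.0008 0.066 ]
foot [ 0.5734 -0.1358  0.063 ]
[([0.572, 0.03, 0.053], 0.75), ([0.424, 0.078, 0.013], 0.67)]
```

View pics/t0_260_170.png

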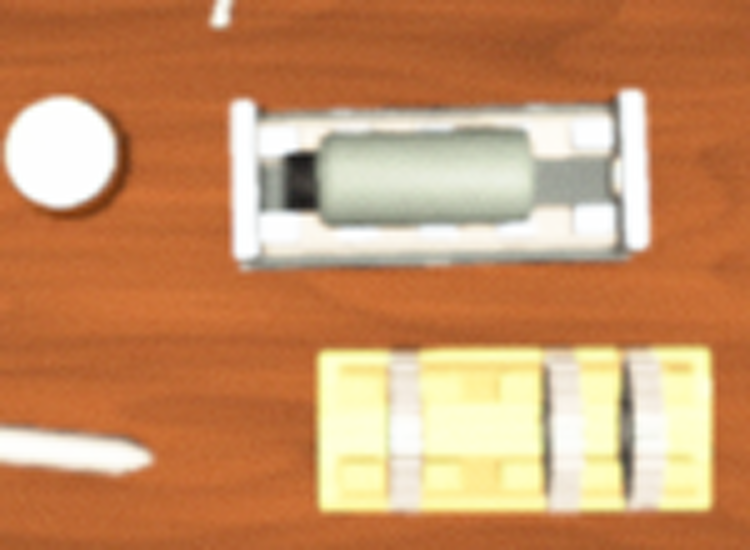

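```bash
python3 - <<'E'
from h import *
p=snap('top')
c=lambda x,y:(x/5+260,y/5+170)
def P(n,pts,z):
    for q in pts: print(n,np.round(atz(p,*c(*q),z),4))
P('plate outer far/near',[(231,101),(236,260),(643,90),(649,248)],.084)
P('rack',[(318,348),(318,511),(712,348),(712,511)],.01)
P('gearmid',[(404,432),(563,432),(645,432)],.094)
P('jar',[(62,153)],.064)
P('can ends',[(286,180),(530,176)],.075)
w=snap('wrist')
J=np.array([.5755,-.0755,0])
for yaw in (.04,.05,.06):
    M=R.from_euler('z',yaw).as_matrix()
    print(yaw,[np.round(proj(w,J+M@np.array([sx*.04,sy*.106,.084])),1).tolist() for sx,sy in [(-1,1),(1,1),(-1,-1),(1,-1)]])
E
python3 z.py w2 215 80 415 270 3
```

```text
plate outer far/near [0.6097 0.0366 0.084 ]
plate outer far/near [0.5272 0.0323 0.084 ]
plate outer far/near [ 0.6194 -0.1774  0.084 ]
plate outer far/near [ 0.5372 -0.181   0.084 ]
rack [ 0.4837 -0.0108  0.01  ]
rack [ 0.3955 -0.0124  0.01  ]
rack [ 0.4874 -0.2258  0.01  ]
rack [ 0.3989 -0.2265  0.01  ]
gearmid [ 0.4407 -0.0554  0.094 ]
gearmid [ 0.442  -0.1365  0.094 ]
gearmid [ 0.4427 -0.1784  0.094 ]
jar [0.5829 0.126  0.064 ]
can ends [0.5699 0.0074 0.075 ]
can ends [ 0.5742 -0.1197  0.075 ]
0.04 [[338.1, 86.6], [406.2, 90.7], [327.4, 252.5], [386.1, 255.2]]
0.05 [[337.1, 86.9], [405.3, 90.3], [328.1, 252.8], [386.9, 255.0]]
0.06 [[336.2, 87.2], [404.4, 89.9], [328.9, 253.1], [387.7, 254.7]]
```

View pics/w2_215_80.png

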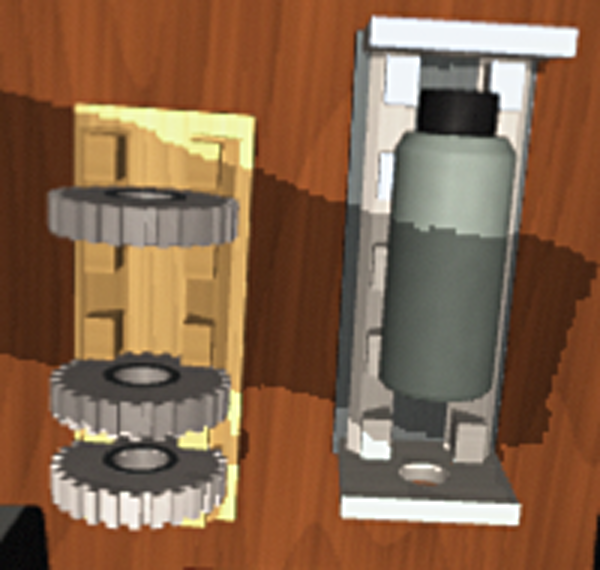

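The second wrist crop matches the predicted jig to within 2 px. The jig is near (0.575, -0.074), yaw about 0.046, and the can is at about (0.573, -0.057). I'll move in on the can.

Request:
{"op": "step_arm", "data": {"moves": [0,0,0,0,0.0076,0,0,0.045,0.13,0.0075,0,0,0,0,0.045,0.13,0.0075,0,0,0,0,0.045,0.13,0.0075,0,0,0,0,0.045,0.13,0.0075,0,0,0,0,0.045,0.13,0.0075,0,0,0,0,0.045,0.13,0.0075,0,0,0,0,0,0,0,0,0,0,0,0,0,0,0,0,0,0,0,0,0,0,0,0,0]}}

```text
t: 7.17
tcp_pos: [0.5749, -0.0637, 0.1313]
ee_rot: [-0.706, 0.708, 0.016, -0.01]
force: [-0.1, -0.9, 0.4]
grip_width: 0.0854
```

```bash
python3 - <<'E'
from h import *
st();to([.5735,-.058,.048])
E
```

```text
t 7.17 tcp [ 0.5749 -0.0637  0.1313] F [-0.1 -0.9  0.4] w 0.0854
x [0.999 0.035 0.008] y [ 0.009 -0.003 -1.   ] z [-0.035  0.999 -0.003] q [-0.11  0.35 -0.03  1.18 -0.    1.43]
shift/0.2 [-0.0097  0.4162  0.0299]
```

Request:
{"op": "step_arm", "data": {"moves": [-0.01,0.08,0.03,0,0,0,0,0,0.08,0,0,0,0,0,0,0.08,0,0,0,0,0,0,0.08,0,0,0,0,0,0,0.08,0,0,0,0,0,0,0,0,0,0,0,0,0,0,0,0,0,0,1,0,0,0,0,0,0,1,0,0,0,0,0,0,1,0,0,0,0,0,0,1], "squeeze": 40}}

```text
t: 8.0
tcp_pos: [0.5808, -0.0612, 0.0688]
ee_rot: [-0.705, 0.709, 0.023, 0.0]
force: [0.2, 0.1, -0.5]
grip_width: 0.0387
```

Request:
{"op": "step_arm", "data": {"moves": [0,0,0,0,0,0,1,0,0,0,0,0,0,1,0,0,0,0,0,0,1,0,0,0,0,0,0,1]}}

```text
t: 8.33
tcp_pos: [0.5821, -0.0614, 0.0713]
ee_rot: [-0.705, 0.709, 0.024, 0.002]
force: [0.7, -0.0, -0.6]
grip_width: 0.0002
```

Request:
{"op": "step_arm", "data": {"moves": [0,-0.1,0,0,0,0,0,0,-0.1,0,0,0,0,0,0,-0.1,0,0,0,0,0,0,-0.1,0,0,0,0,0,0,0,0,0,0,0,0,0,0,0,0,0,0,0,0,0,0,0,0,0,0]}}

```text
t: 8.92
tcp_pos: [0.5777, -0.0606, 0.1529]
ee_rot: [-0.705, 0.709, 0.023, 0.0]
force: [0.7, -0.1, -0.2]
grip_width: 0.0835
```

```bash
python3 - <<'E'
from h import *
import time
st();p=snap('wrist','w3')
print([(np.round(a['xyz'],3).tolist(),round(a['p'],2)) for a in optics.spot_point(p,'can')])
p=snap('top','t3')
print([(np.round(a['xyz'],3).tolist(),round(a['p'],2)) for a in optics.spot_point(p,'can')])
st()
E
```

```text
t 8.92 tcp [ 0.5777 -0.0606  0.1529] F [ 0.7 -0.1 -0.2] w 0.0835
x [0.999 0.033 0.033] y [ 0.033 -0.006 -0.999] z [-0.032  0.999 -0.007] q [-0.1   0.33 -0.02  1.19 -0.    1.44]
[([0.57, -0.061, 0.06], 0.61), ([0.755, 0.024, 0.002], 0.59)]
[]
t 9.12 tcp [ 0.5771 -0.0605  0.1521] F [-0.4  0.1  0.1] w 0.0854
x [0.999 0.032 0.031] y [ 0.031 -0.005 -0.999] z [-0.032  0.999 -0.006] q [-0.1   0.33 -0.02  1.19 -0.    1.44]
```

View pics/w3.png

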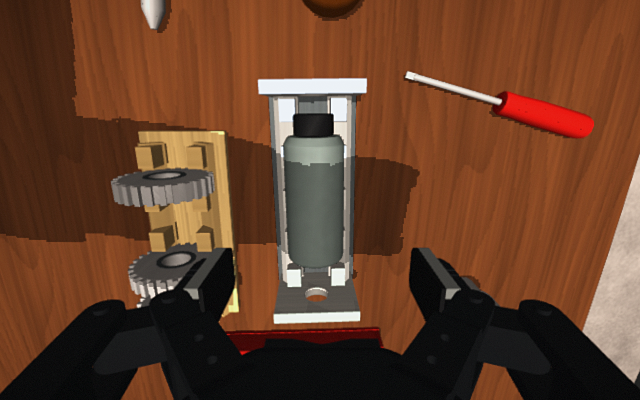

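The picture shows the can still lying in the jig (313,190). The fingers slipped over its top because the descent was short. I'll add an orientation-aware helper and go deeper.

```bash
cat >> h.py <<'E'
def go(X,yaw,n=1):
    "tool pointing down, tool x at angle yaw; prints total shift/0.2 and turn/2pi in present tool axes"
    s=st(); m=rot(s['ee_rot']).as_matrix(); c,q=np.cos(yaw),np.sin(yaw)
    t=np.array([[c,0,-q],[q,0,c],[0,-1,0]]).astype(float)
    print('SHIFT',np.round(m.T@(np.array(X)-s['tcp_pos'])/.2,4),'in target axes',np.round(t.T@(np.array(X)-s['tcp_pos'])/.2,4),'TURN',np.round(R.from_matrix(m.T@t).as_rotvec()/2/np.pi,4),'rows',np.ceil(np.linalg.norm(np.array(X)-s['tcp_pos'])/.0417))
E
python3 - <<'E'
from h import *
go([.5735,-.060,.042],.046)
E
```

```text
t 9.12 tcp [ 0.5771 -0.0605  0.1521] F [-0.4  0.1  0.1] w 0.0854
x [0.999 0.032 0.031] y [ 0.031 -0.005 -0.999] z [-0.032  0.999 -0.006] q [-0.1   0.33 -0.02  1.19 -0.    1.44]
SHIFT [-0.035   0.5494  0.0069] in target axes [-0.0178  0.5503  0.0036] TURN [ 0.0011 -0.0022  0.005 ] rows 3.0
```

Request:
{"op": "step_arm", "data": {"moves": [0,0,0,0.0011,-0.0022,0.005,0,-0.01,0.1,0,0,0,0,0,-0.01,0.1,0,0,0,0,0,0,0.1,0,0,0,0,0,0,0.1,0,0,0,0,0,0,0.1,0,0,0,0,0,0,0,0,0,0,0,0,0,0,0,0,0,0,0]}}

```text
t: 9.78
tcp_pos: [0.5706, -0.0605, 0.0445]
ee_rot: [0.707, -0.706, -0.014, 0.019]
force: [1.1, -0.2, 0.7]
grip_width: 0.0855
```

```bash
python3 - <<'E'
from h import *
go([.5735,-.060,.042],.046)
E
```

```text
t 9.78 tcp [ 0.5706 -0.0605  0.0445] F [ 1.1 -0.2  0.7] w 0.0855
x [ 0.999  0.047 -0.007] y [-0.007  0.001 -1.   ] z [-0.047  0.999  0.001] q [-0.11  0.42 -0.17  0.99  0.    1.42]
SHIFT [0.0146 0.0124 0.0019] in target axes [0.0145 0.0125 0.0019] TURN [-0.0002  0.0001 -0.0011] rows 1.0
```

Request:
{"op": "step_arm", "data": {"moves": [0.0146,0.012,0,0,0,-0.001,0,0,0,0,0,0,0,1,0,0,0,0,0,0,1,0,0,0,0,0,0,1,0,0,0,0,0,0,1,0,0,0,0,0,0,1,0,0,0,0,0,0,1,0,0,0,0,0,0,1], "squeeze": 40}}

```text
t: 10.45
tcp_pos: [0.5749, -0.0606, 0.0467]
ee_rot: [0.707, -0.707, -0.018, 0.015]
force: [-0.1, 0.3, -1.3]
grip_width: 0.0392
```

Request:
{"op": "step_arm", "data": {"moves": [0,-0.05,0,0,0,0,1,0,-0.1,0,0,0,0,1,0,-0.1,0,0,0,0,1,0,-0.1,0,0,0,0,1,0,-0.1,0,0,0,0,1,0,-0.1,0,0,0,0,1,0,-0.1,0,0,0,0,1,0,0,0,0,0,0,1,0,0,0,0,0,0,1]}}

```text
t: 11.2
tcp_pos: [0.5743, -0.0605, 0.187]
ee_rot: [0.707, -0.707, -0.018, 0.015]
force: [0.3, -0.3, -2.9]
grip_width: 0.0393
```

```bash
python3 - <<'E'
from h import *
go([.605,-.345,.14],.0)
p=snap('top','t4')
for q in ['jar','tray']: print(q,[(np.round(a['xyz'],3).tolist(),round(a['p'],2)) for a in optics.spot_point(p,q)][:2])
E
```

```text
t 11.2 tcp [ 0.5743 -0.0605  0.187 ] F [ 0.3 -0.3 -2.9] w 0.0393
x [0.999 0.047 0.005] y [ 0.005  0.001 -1.   ] z [-0.047  0.999  0.001] q [-0.11  0.33  0.08  1.31  0.    1.42]
SHIFT [ 0.0854  0.2343 -1.4282] in target axes [ 0.1534  0.2349 -1.4224] TURN [-0.0001  0.0075  0.0007] rows 7.0
jar [([0.586, 0.127, 0.002], 0.92), ([0.572, 0.034, 0.055], 0.31)]
tray [([0.565, -0.341, 0.001], 0.94)]
```

Request:
{"op": "step_arm", "data": {"moves": [0.01,0,-0.17,0,0.001,0,1,0.01,0,-0.17,0,0.001,0,1,0.01,0,-0.17,0,0.001,0,1,0.01,0,-0.17,0,0.001,0,1,0.01,0,-0.17,0,0.001,0,1,0.01,0,-0.17,0,0.001,0,1,0.01,0,-0.17,0,0.001,0,1,0.01,0,-0.17,0,0,0,1,0,0,0,0,0,0,1,0,0,0,0,0,0,1]}}

```text
t: 12.18
tcp_pos: [0.5918, -0.3408, 0.1682]
ee_rot: [0.711, -0.703, 0.004, 0.008]
force: [0.4, -0.4, -2.1]
grip_width: 0.0393
```

Request:
{"op": "step_arm", "data": {"moves": [0,0,0,0,0,0,1]}}

```text
t: 12.27
tcp_pos: [0.5911, -0.3412, 0.1664]
ee_rot: [0.711, -0.703, 0.005, 0.009]
force: [-0.2, 0.1, -1.6]
grip_width: 0.0394
```

```bash
python3 - <<'E'
from h import *
go([.605,-.345,.04],.0)
p=snap('scene','s5')
cv2.imwrite('pics/s5c.png',cv2.resize(p['pixels'][100:400,100:450],None,fx=2,fy=2))
for q in ['can','tray']: print(q,[(np.round(a['xyz'],3).tolist(),round(a['p'],2)) for a in optics.spot_point(p,q)][:2])
p=snap('wrist')
for q in ['can','tray']: print(q,[(np.round(a['xyz'],3).tolist(),round(a['p'],2)) for a in optics.spot_point(p,q)][:2])
E
```

```text
t 12.27 tcp [ 0.5911 -0.3412  0.1664] F [-0.2  0.1 -1.6] w 0.0394
x [ 1.     0.005 -0.02 ] y [-0.02   0.012 -1.   ] z [-0.005  1.     0.012] q [-0.52  0.55  0.38  1.42  0.    1.04]
SHIFT [ 0.0821  0.6304 -0.027 ] in target axes [ 0.0697  0.6321 -0.0192] TURN [-0.0019  0.0008 -0.0032] rows 4.0
can [([0.593, -0.339, 0.182], 0.83)]
tray [([0.566, -0.344, -0.004], 0.66), ([0.578, -0.074, 0.001], 0.21)]
can [([0.587, -0.337, 0.184], 0.77), ([0.755, -0.198, -0.0], 0.17)]
tray []
```

View pics/s5c.png

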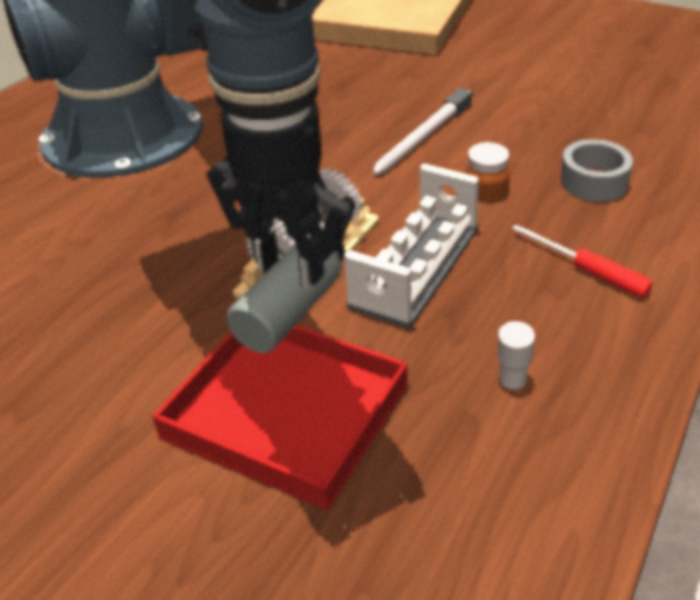

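The can is held level above the tray at (285,295), with the jig empty behind it. Lowering it now.

Request:
{"op": "step_arm", "data": {"moves": [0,0,0,-0.0019,0.0008,-0.0032,1,0.04,0.1,-0.01,0,0,0,1,0.04,0.1,-0.01,0,0,0,1,0,0.1,0,0,0,0,1,0,0.1,0,0,0,0,1,0,0.1,0,0,0,0,1,0,0.1,0,0,0,0,1,0,0,0,0,0,0,1,0,0,0,0,0,0,1]}}

```text
t: 13.32
tcp_pos: [0.614, -0.3385, 0.0514]
ee_rot: [-0.705, 0.71, 0.009, 0.001]
force: [-0.0, -0.5, -0.8]
grip_width: 0.0389
```

```bash
python3 - <<'E'
from h import *
go([.608,-.343,.016],.0)
E
```

```text
t 13.32 tcp [ 0.614  -0.3385  0.0514] F [-0.  -0.5 -0.8] w 0.0389
x [1.    0.011 0.014] y [ 0.014 -0.007 -1.   ] z [-0.011  1.    -0.007] q [-0.5   0.6   0.17  1.13  0.    1.06]
SHIFT [-0.0326  0.1767 -0.021 ] in target axes [-0.0299  0.177  -0.0226] TURN [0.0011 0.0018 0.0022] rows 1.0
```

Request:
{"op": "step_arm", "data": {"moves": [-0.035,0.045,-0.01,0.0011,0.0018,0.0022,1,-0.035,0.045,-0.01,0,0,0,1,0,0.045,0,0,0,0,1,0,0.04,0,0,0,0,1,0,0,0,0,0,0,1,0,0,0,0,0,0,1]}}

```text
t: 13.82
tcp_pos: [0.6021, -0.3436, 0.0198]
ee_rot: [-0.706, 0.708, 0.001, 0.002]
force: [0.7, 0.8, -1.0]
grip_width: 0.0394
```

```bash
python3 - <<'E'
from h import *
go([.6,-.343,.016],.0)
E
```

```text
t 13.82 tcp [ 0.6021 -0.3436  0.0198] F [ 0.7  0.8 -1. ] w 0.0394
x [ 1.    -0.001  0.004] y [ 0.004 -0.003 -1.   ] z [ 0.001  1.    -0.003] q [-0.52  0.62  0.12  1.07 -0.    1.05]
SHIFT [-0.0106  0.0189  0.0031] in target axes [-0.0105  0.019   0.003 ] TURN [ 0.0005 -0.0002  0.0006] rows 1.0
```

Request:
{"op": "step_arm", "data": {"moves": [0,0.018,0,0,0,0,1,0,0,0,0,0,0,0.3,0,0,0,0,0,0,0.25,0,0,0,0,0,0,0.25,0,0,0,0,0,0,0.25,0,0,0,0,0,0,0.2,0,-0.05,0,0,0,0,0.2,0,-0.1,0,0,0,0,0.1,0,-0.15,0,0,0,0,0,0,-0.15,0,0,0,0,0]}}

```text
t: 14.65
tcp_pos: [0.6, -0.3417, 0.1062]
ee_rot: [0.707, -0.707, 0.001, 0.001]
force: [0.7, 0.8, 0.8]
grip_width: 0.0852
```

Request:
{"op": "step_arm", "data": {"moves": [0,-0.15,0,0,0,0,0,0,-0.15,0,0,0,0,0,0,0,0,0,0,0,0,0,0,0,0,0,0,0]}}

```text
t: 14.98
tcp_pos: [0.602, -0.3428, 0.1803]
ee_rot: [-0.705, 0.709, 0.003, 0.003]
force: [0.6, -0.0, -1.0]
grip_width: 0.0855
```

```bash
python3 - <<'E'
from h import *
p=snap('top','t6')
for q in ['can','jar','bore']: print(q,[(np.round(a['xyz'],3).tolist(),round(a['p'],2)) for a in optics.spot_point(p,q)][:2])
p=snap('wrist')
for q in ['can']: print(q,[(np.round(a['xyz'],3).tolist(),round(a['p'],2)) for a in optics.spot_point(p,q)][:2])
go([.583,.127,.16],.046)
E
```

```text
can [([0.596, -0.34, 0.032], 0.88)]
jar [([0.586, 0.128, -0.001], 0.88)]
bore [([0.573, 0.031, 0.05], 0.78)]
can [([0.596, -0.342, 0.034], 0.67)]
t 15.28 tcp [ 0.6009 -0.3422  0.1768] F [-0.6 -0.5 -0.2] w 0.0853
x [ 1.    -0.001  0.004] y [ 0.004 -0.003 -1.   ] z [ 0.001  1.    -0.003] q [-0.52  0.54  0.39  1.42 -0.    1.05]
SHIFT [-0.0913  0.0774  2.3462] in target axes [0.0187 0.0838 2.3476] TURN [ 0.0004 -0.0074  0.0006] rows 12.0
```

Request:
{"op": "step_arm", "data": {"moves": [-0.01,0,0.19,0,-0.0012,0,0,-0.01,0,0.19,0,-0.0012,0,0,0,0,0.19,0,-0.0012,0,0,0,0,0.19,0,-0.0012,0,0,0,0,0.19,0,-0.0012,0,0,0,0,0.19,0,-0.0012,0,0,0,0,0.19,0,0,0,0,0,0,0.19,0,0,0,0,0,0,0.19,0,0,0,0,0,0,0.19,0,0,0,0]}}

```text
t: 16.12
tcp_pos: [0.5802, 0.0453, 0.1636]
ee_rot: [-0.707, 0.707, 0.007, -0.017]
force: [0.9, -0.0, -0.0]
grip_width: 0.0858
```

Request:
{"op": "step_arm", "data": {"moves": [0,0,0.19,0,0,0,0,0,0,0.19,0,0,0,0,0,0,0,0,0,0,0,0,0,0,0,0,0,0]}}

```text
t: 16.45
tcp_pos: [0.5739, 0.1325, 0.1598]
ee_rot: [0.707, -0.707, -0.008, 0.022]
force: [-0.4, -0.2, 0.4]
grip_width: 0.0853
```

```bash
python3 - <<'E'
from h import *
p=snap('wrist','w7')
for q in ['jar','bore']: print(q,[(np.round(a['xyz'],3).tolist(),round(a['p'],2)) for a in optics.spot_point(p,q)][:2])
go([.584,.127,.034],.046)
E
```

```text
jar [([0.583, 0.129, -0.003], 0.86)]
bore [([0.573, 0.032, 0.053], 0.9)]
t 16.6 tcp [0.5744 0.1303 0.1602] F [-0.1 -0.4  0.5] w 0.0857
x [ 0.999  0.039 -0.019] y [-0.019 -0.    -1.   ] z [-0.039  0.999  0.   ] q [0.22 0.38 0.08 1.29 0.   1.75]
SHIFT [ 0.0593  0.63   -0.0184] in target axes [ 0.0473  0.631  -0.0185] TURN [-0.0001 -0.0012 -0.003 ] rows 4.0
```

Request:
{"op": "step_arm", "data": {"moves": [0,0,0,-0.0001,-0.0012,-0.003,0,0.025,0.1,-0.01,0,0,0,0,0.025,0.1,-0.005,0,0,0,0,0,0.1,0,0,0,0,0,0,0.1,0,0,0,0,0,0,0.1,0,0,0,0,0,0,0.1,0,0,0,0,0,0,0,0,0,0,0,0,0,0,0,0,0,0,0]}}

```text
t: 17.35
tcp_pos: [0.588, 0.1119, 0.0369]
ee_rot: [-0.706, 0.708, 0.011, -0.008]
force: [-0.6, -0.1, 0.9]
grip_width: 0.0853
```

```bash
python3 - <<'E'
from h import *
go([.584,.127,.034],.046)
E
```

```text
t 17.35 tcp [0.588  0.1119 0.0369] F [-0.6 -0.1  0.9] w 0.0853
x [1.    0.026 0.004] y [ 0.004 -0.002 -1.   ] z [-0.026  1.    -0.002] q [ 0.19  0.46 -0.13  0.99 -0.    1.73]
SHIFT [-0.0179  0.0144  0.0759] in target axes [-0.0163  0.0146  0.0762] TURN [ 0.0003 -0.0031  0.0006] rows 1.0
```

Request:
{"op": "step_arm", "data": {"moves": [-0.016,0.015,0.04,0,-0.0031,0,0,0,0,0.036,0,0,0,0,0,0,0,0,0,0,0,0,0,0,0,0,0,1,0,0,0,0,0,0,1,0,0,0,0,0,0,1,0,0,0,0,0,0,1,0,0,0,0,0,0,1,0,0,0,0,0,0,1], "squeeze": 40}}

```text
t: 18.1
tcp_pos: [0.5873, 0.1278, 0.0397]
ee_rot: [-0.707, 0.707, 0.02, -0.012]
force: [0.3, -0.5, -1.0]
grip_width: 0.0123
```

Request:
{"op": "step_arm", "data": {"moves": [0,-0.05,0,0,0,0,1,0,-0.1,0,0,0,0,1,0,-0.1,0,0,0,0,1,0,-0.1,0,0,0,0,1,0,-0.1,0,0,0,0,1,0,-0.1,0,0,0,0,1,0,-0.1,0,0,0,0,1,0,0,0,0,0,0,1,0,0,0,0,0,0,1]}}

```text
t: 18.85
tcp_pos: [0.5844, 0.127, 0.1802]
ee_rot: [-0.707, 0.707, 0.02, -0.012]
force: [0.4, -0.0, -1.5]
grip_width: -0.0002
```

```bash
python3 - <<'E'
from h import *
go([.515,-.343,.16],0)
p=snap('top','t8')
for q in ['jar','can','shaft','shaft_nose']: print(q,[(np.round(a['xyz'],3).tolist(),round(a['p'],2)) for a in optics.spot_point(p,q)][:2])
E
```

```text
t 18.85 tcp [0.5844 0.127  0.1802] F [ 0.4 -0.  -1.5] w -0.0002
x [0.999 0.045 0.01 ] y [ 0.01  -0.001 -1.   ] z [-0.045  0.999 -0.001] q [ 0.22  0.36  0.11  1.31 -0.    1.74]
SHIFT [-0.4536  0.0986 -2.3319] in target axes [-0.3469  0.1009 -2.35  ] TURN [0.0001 0.0072 0.0017] rows 12.0
jar [([0.584, 0.126, 0.0], 0.49)]
can [([0.595, -0.339, 0.027], 0.63)]
shaft [([0.444, 0.3, 0.012], 0.39)]
shaft_nose [([0.575, -0.073, 0.002], 0.23)]
```

Request:
{"op": "step_arm", "data": {"moves": [0,0,0,0,0,0.0017,0,0,0,0,0,0,0,0,0,0,0,0,0,0,0,0,0,0,0,0,0,0,0,0,0,0,0,0,0]}}

```text
t: 19.52
tcp_pos: [0.5822, 0.1266, 0.175]
ee_rot: [-0.706, 0.708, 0.012, -0.019]
force: [-0.3, -0.3, 0.2]
grip_width: 0.0604
```

```bash
python3 - <<'E'
from h import *
p=snap('wrist','w9')
for q in ['jar']: print(q,[(np.round(a['xyz'],3).tolist(),round(a['p'],2)) for a in optics.find_in(p,q)+optics.spot_point(p,q)])
go([.584,.127,.015],.046)
E
```

```text
jar [([0.583, 0.134, 0.062], 0.58), ([0.583, 0.126, -0.003], 0.69)]
t 19.67 tcp [0.5822 0.1266 0.1753] F [ 0.8 -0.2 -0.5] w 0.0811
x [ 0.999  0.045 -0.009] y [-0.009 -0.003 -1.   ] z [-0.045  0.999 -0.002] q [ 0.21  0.38  0.12  1.32 -0.    1.74]
SHIFT [0.0166 0.8013 0.0036] in target axes [0.009  0.8014 0.0016] TURN [ 0.0004 -0.0001 -0.0015] rows 4.0
```

Request:
{"op": "step_arm", "data": {"moves": [0,0.1,0,0,0,-0.0015,0,0,0.1,0,0,0,0,0,0,0.1,0,0,0,0,0,0,0.1,0,0,0,0,0,0,0.1,0,0,0,0,0,0,0.1,0,0,0,0,0,0,0,0,0,0,0,0,0,0,0,0,0,0,0]}}

```text
t: 20.33
tcp_pos: [0.5841, 0.1268, 0.0536]
ee_rot: [-0.707, 0.707, 0.018, -0.014]
force: [0.5, 0.6, 0.8]
grip_width: 0.0852
```

```bash
python3 - <<'E'
from h import *
go([.584,.127,.015],.046)
E
```

```text
t 20.33 tcp [0.5841 0.1268 0.0536] F [0.5 0.6 0.8] w 0.0852
x [0.999 0.045 0.007] y [ 0.007 -0.001 -1.   ] z [-0.045  0.999 -0.001] q [ 0.22  0.44 -0.11  1.02 -0.    1.74]
SHIFT [-0.0016  0.1928  0.0014] in target axes [-0.0003  0.1928  0.0012] TURN [ 0.0002 -0.0001  0.0011] rows 1.0
```

Request:
{"op": "step_arm", "data": {"moves": [0,0.065,0,0,0,0,0,0,0.065,0,0,0,0,0,0,0.065,0,0,0,0,0,0,0,0,0,0,0,0,0,0,0,0,0,0,0,0,0,0,0,0,0,1,0,0,0,0,0,0,1,0,0,0,0,0,0,1,0,0,0,0,0,0,1,0,0,0,0,0,0,1]}}

```text
t: 21.17
tcp_pos: [0.5904, 0.1281, 0.0254]
ee_rot: [0.707, -0.706, -0.023, 0.009]
force: [0.3, 0.6, -2.0]
grip_width: 0.0545
```

Request:
{"op": "step_arm", "data": {"moves": [0,0,0,0,0,0,1,0,0,0,0,0,0,1]}}

```text
t: 21.33
tcp_pos: [0.5905, 0.1281, 0.0255]
ee_rot: [0.707, -0.706, -0.023, 0.009]
force: [0.1, -0.2, -2.3]
grip_width: 0.0546
```

Request:
{"op": "step_arm", "data": {"moves": [0,-0.05,0,0,0,0,1,0,-0.1,0,0,0,0,1,0,-0.1,0,0,0,0,1,0,-0.1,0,0,0,0,1,0,-0.1,0,0,0,0,1,0,-0.1,0,0,0,0,1,0,-0.1,0,0,0,0,1,0,0,0,0,0,0,1,0,0,0,0,0,0,1]}}

```text
t: 22.08
tcp_pos: [0.5858, 0.1274, 0.1641]
ee_rot: [0.707, -0.707, -0.022, 0.01]
force: [-0.0, -0.1, -3.0]
grip_width: 0.0541
```

```bash
python3 - <<'E'
from h import *
go([.515,-.343,.16],0)
p=snap('scene','s10')
for q in ['jar']: print(q,[(np.round(a['xyz'],3).tolist(),round(a['p'],2)) for a in optics.spot_point(p,q)][:2])
E
```

```text
t 22.08 tcp [0.5858 0.1274 0.1641] F [-0.  -0.1 -3. ] w 0.0541
x [0.999 0.045 0.017] y [ 0.016  0.001 -1.   ] z [-0.045  0.999  0.   ] q [ 0.22  0.37  0.07  1.26 -0.    1.74]
SHIFT [-0.4603  0.012  -2.3337] in target axes [-0.3539  0.0204 -2.3521] TURN [-0.0001  0.0072  0.0026] rows 12.0
jar [([0.584, 0.12, 0.136], 0.66)]
```

Request:
{"op": "step_arm", "data": {"moves": [-0.035,0,-0.18,0,0,0.001,1,-0.035,0,-0.18,0,0,0.001,1,-0.035,0,-0.18,0,0,0.0006,1,-0.035,0,-0.18,0,0,0,1,-0.035,0,-0.18,0,0,0,1,-0.035,0,-0.18,0,0,0,1,-0.035,0,-0.18,0,0,0,1,-0.035,0,-0.18,0,0,0,1,-0.035,0,-0.18,0,0,0,1,-0.035,0,-0.18,0,0,0,1]}}

```text
t: 23.02
tcp_pos: [0.5252, -0.2416, 0.1483]
ee_rot: [0.709, -0.704, -0.014, 0.028]
force: [0.2, 0.0, -2.4]
grip_width: 0.0541
```

Request:
{"op": "step_arm", "data": {"moves": [-0.035,0,-0.18,0,0,0,1,-0.035,0,-0.18,0,0,0,1,-0.035,0,-0.18,0,0,0,1,0,0,0,0,0,0,1,0,0,0,0,0,0,1,0,0,0,0,-0.018,0,1,0,0,0,0,-0.018,0,1,0,0,0,0,-0.018,0,1,0,0,0,0,-0.018,0,1,0,0,0,0,-0.018,0,1]}}

```text
t: 23.85
tcp_pos: [0.5008, -0.3587, 0.1327]
ee_rot: [0.681, -0.661, -0.21, 0.232]
force: [-0.2, 0.5, -3.1]
grip_width: 0.054
```

Request:
{"op": "step_arm", "data": {"moves": [0,0,0,0,-0.018,0,1,0,0,0,0,-0.018,0,1,0,0,0,0,-0.018,0,1,0,0,0,0,-0.018,0,1,0,0,0,0,-0.018,0,1,0,0,0,0,-0.018,0,1,0,0,0,0,-0.018,0,1,0,0,0,0,-0.018,0,1,0,0,0,0,0,0,1,0,0,0,0,0,0,1]}}

```text
t: 24.68
tcp_pos: [0.4987, -0.3451, 0.1228]
ee_rot: [0.512, -0.472, -0.501, 0.513]
force: [0.3, 0.9, -2.9]
grip_width: 0.0542
```

```bash
python3 - <<'E'
from h import *
go([.51,-.343,.06],np.pi/2)
p=snap('top','t11')
for q in ['jar','can']: print(q,[(np.round(a['xyz'],3).tolist(),round(a['p'],2)) for a in optics.spot_point(p,q)][:2])
E
```

```text
t 24.68 tcp [ 0.4987 -0.3451  0.1228] F [ 0.3  0.9 -2.9] w 0.0542
x [-0.03   0.999  0.029] y [-0.053  0.028 -0.998] z [-0.998 -0.031  0.052] q [-0.6   0.46  0.11  1.28 -0.01 -0.63]
SHIFT [-0.0004  0.3106 -0.073 ] in target axes [ 0.0105  0.3138 -0.0563] TURN [-0.0084  0.0049  0.0045] rows 2.0
jar [([0.5, -0.344, 0.096], 0.7)]
can [([0.597, -0.339, 0.028], 0.73)]
```

Request:
{"op": "step_arm", "data": {"moves": [0,0,0,-0.0084,0.0049,0.0045,1,0,0,-0.04,0,0,0,1,0.005,0.08,-0.03,0,0,0,1,0.005,0.08,0,0,0,0,1,0,0.08,0,0,0,0,1,0,0,0,0,0,0,1,0,0,0,0,0,0,1]}}

```text
t: 25.42
tcp_pos: [0.5128, -0.3425, 0.0732]
ee_rot: [-0.504, 0.504, 0.496, -0.496]
force: [-0.2, -0.8, -1.9]
grip_width: 0.0544
```

```bash
python3 - <<'E'
from h import *
go([.512,-.343,.032],np.pi/2)
E
```

```text
t 25.42 tcp [ 0.5128 -0.3425  0.0732] F [-0.2 -0.8 -1.9] w 0.0544
x [ 0.015  1.    -0.   ] y [ 0. -0. -1.] z [-1.     0.015 -0.   ] q [-0.59  0.46 -0.02  1.09  0.   -0.57]
SHIFT [-0.0028  0.2062  0.0041] in target axes [-0.0027  0.2062  0.0041] TURN [ 0.0001 -0.0024 -0.    ] rows 1.0
```

Lower it, release and rise.

Request:
{"op": "step_arm", "data": {"moves": [0,0.05,0,0,0,0,1,0,0.05,0,0,0,0,1,0,0.05,0,0,0,0,1,0,0.05,0,0,0,0,1,0,0,0,0,0,0,1,0,0,0,0,0,0,1]}}

```text
t: 25.92
tcp_pos: [0.5142, -0.3436, 0.0315]
ee_rot: [-0.503, 0.505, 0.496, -0.495]
force: [-0.5, 0.1, -1.2]
grip_width: 0.0544
```

Request:
{"op": "step_arm", "data": {"moves": [0,0,0,0,0,0,0.3,0,0,0,0,0,0,0,0,0,0,0,0,0,0,0,0,0,0,0,0,0,0,0,0,0,0,0,0,0,-0.05,0,0,0,0,0,0,-0.1,0,0,0,0,0,0,-0.15,0,0,0,0,0,0,-0.15,0,0,0,0,0,0,-0.15,0,0,0,0,0]}}

```text
t: 26.75
tcp_pos: [0.5115, -0.3417, 0.1545]
ee_rot: [0.506, -0.503, -0.495, 0.496]
force: [0.2, -0.4, 0.2]
grip_width: 0.0851
```

Request:
{"op": "step_arm", "data": {"moves": [0,-0.15,0,0,0,0,0,0,-0.15,0,0,0,0,0,0,-0.1,0,0,0,0,0,0,0,0,0,0,0,0,0,0,0,0,0,0,0]}}

```text
t: 27.17
tcp_pos: [0.513, -0.3427, 0.2516]
ee_rot: [-0.5, 0.508, 0.496, -0.495]
force: [0.4, 0.5, -0.9]
grip_width: 0.0854
```

```bash
python3 - <<'E'
from h import *
p=snap('top','t12')
for q in ['jar','can','gear1','rack']: print(q,[(np.round(a['xyz'],3).tolist(),round(a['p'],2)) for a in optics.spot_point(p,q)][:4])
go([.45,-.18,.22],np.pi/2)
E
```

```text
jar [([0.515, -0.344, 0.005], 0.95), ([0.442, -0.062, 0.055], 0.68), ([0.443, -0.185, 0.055], 0.66)]
can [([0.597, -0.34, 0.03], 0.88)]
gear1 [([0.444, -0.185, 0.056], 0.64), ([0.444, -0.142, 0.058], 0.53), ([0.44, -0.06, 0.051], 0.53)]
rack [([0.445, -0.118, 0.007], 0.63), ([0.76, -0.195, 0.004], 0.59), ([0.518, -0.344, 0.007], 0.3)]
t 27.42 tcp [ 0.5121 -0.3421  0.2486] F [0.4 0.3 0. ] w 0.0853
x [ 0.018  1.    -0.003] y [ 0.006 -0.004 -1.   ] z [-1.     0.018 -0.006] q [-0.59  0.39  0.32  1.5   0.   -0.57]
SHIFT [0.8054 0.1382 0.3256] in target axes [0.8106 0.1428 0.3105] TURN [ 0.0009 -0.0028 -0.0006] rows 5.0
```

Request:
{"op": "step_arm", "data": {"moves": [0,0,0,0.001,-0.0028,0,0,0.17,-0.02,0.01,0,0,0,0,0.17,-0.02,0.01,0,0,0,0,0.17,-0.02,0.01,0,0,0,0,0.17,-0.02,0.01,0,0,0,0,0.17,-0.02,0.01,0,0,0,0,0.17,-0.02,0.01,0,0,0,0,0.17,0,0.01,0,0,0,0,0,0,0,0,0,0,0,0,0,0,0,0,0,0]}}

```text
t: 28.25
tcp_pos: [0.4928, -0.0943, 0.2622]
ee_rot: [0.504, -0.492, -0.497, 0.506]
force: [-0.7, -0.2, 0.5]
grip_width: 0.0854
```

Request:
{"op": "step_arm", "data": {"moves": [0,0,0,0,0,0,0,0,0,0,0,0,0,0]}}

```text
t: 28.42
tcp_pos: [0.4925, -0.0942, 0.2614]
ee_rot: [0.504, -0.491, -0.497, 0.507]
force: [0.4, -1.1, -0.3]
grip_width: 0.0854
```

```bash
python3 - <<'E'
from h import *
st();p=snap('wrist','w13')
for q in ['gear1','rack','bore','fixture']: print(q,[(np.round(a['xyz'],3).tolist(),round(a['p'],2)) for a in optics.spot_point(p,q)][:4])
cv2.imwrite('pics/w13b.png',cv2.resize(p['pixels'][0:330,100:560],None,fx=1.73,fy=1.73,interpolation=cv2.INTER_CUBIC))
import pickle;pickle.dump({k:p[k] for k in ('K','c2w','distortion')},open('w13.pkl','wb'));st()
E
```

```text
t 28.42 tcp [ 0.4925 -0.0942  0.2614] F [ 0.4 -1.1 -0.3] w 0.0854
x [-0.008  1.     0.003] y [-0.023  0.003 -1.   ] z [-1.    -0.008  0.023] q [-0.19  0.2   0.09  1.48 -0.   -0.2 ]
gear1 [([0.442, -0.054, 0.056], 0.94), ([0.442, -0.179, 0.054], 0.87), ([0.447, -0.145, 0.052], 0.6), ([0.563, -0.342, 0.0], 0.59)]
rack [([0.441, -0.119, -0.001], 0.56)]
bore [([0.569, 0.032, 0.054], 0.84)]
fixture [([0.574, -0.077, 0.002], 0.65)]
t 28.67 tcp [ 0.4926 -0.0946  0.2616] F [ 0.6  0.4 -0.2] w 0.0856
x [-0.007  1.     0.003] y [-0.022  0.003 -1.   ] z [-1.    -0.007  0.022] q [-0.19  0.2   0.09  1.48 -0.   -0.2 ]
```

View pics/w13b.png

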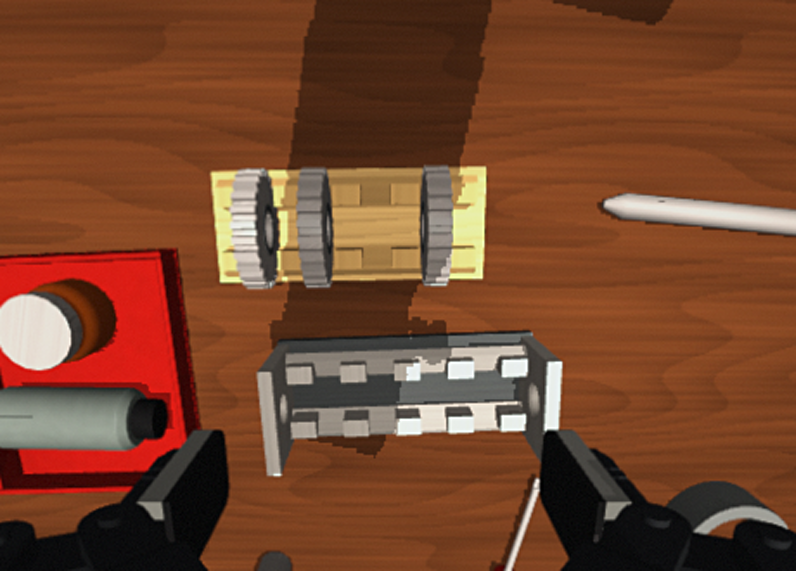

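```bash
python3 - <<'E'
from h import *
import pickle
p=pickle.load(open('w13.pkl','rb'))
c=lambda x,y:(x/1.73+100,y/1.73)
for n,q,z in [('A',(247,228),.094),('B',(311,228),.094),('C',(438,228),.094),
 ('nearR outer L',(258,375),.084),('nearR outer',(267,475),.084),('inner',(270,375),.084),('inner',(281,472),.084),
 ('far o',(561,361),.084),('far o',(558,460),.084),('far i',(548,360),.084),('far i',(545,459),.084),
 ('rack',(212,172),.01),('rack',(220,283),.01),('rack',(487,166),.01),('rack',(485,278),.01)]:
    print(n,np.round(atz(p,*c(*q),z),4))
def pr(J,yaw,pts):
    M=R.from_euler('z',yaw).as_matrix()
    for x in pts: 
        u=proj(p,np.array(J)+M@np.array(x)/1000.); print(x,np.round([(u[0]-100)*1.73,u[1]*1.73],0))
print('jig pred'); pr([.575,-.0737,0],.046,[(-40,106,84),(40,106,84),(-40,-106,84),(40,-106,84),(-16,84,42),(-16,-84,42),(16,-84,42)])
im=cv2.imread('pics/w13.png')
cv2.imwrite('pics/w13z.png',cv2.resize(im[90:280,215:430],None,fx=3.7,fy=3.15,interpolation=cv2.INTER_CUBIC))
E
```

```text
A [ 0.4424 -0.1802  0.094 ]
B [ 0.4422 -0.1397  0.094 ]
C [ 0.4416 -0.0595  0.094 ]
nearR outer L [ 0.5433 -0.1807  0.084 ]
nearR outer [ 0.6206 -0.1783  0.084 ]
inner [ 0.5432 -0.1723  0.084 ]
inner [ 0.6181 -0.1679  0.084 ]
far o [0.5317 0.0302 0.084 ]
far o [0.6073 0.0353 0.084 ]
far i [0.531 0.021 0.084]
far i [0.6065 0.0256 0.084 ]
rack [ 0.404  -0.2258  0.01  ]
rack [ 0.4898 -0.2254  0.01  ]
rack [ 0.3982 -0.0146  0.01  ]
rack [ 0.4843 -0.0115  0.01  ]
jig pred
(-40, 106, 84) [561. 359.]
(40, 106, 84) [556. 463.]
(-40, -106, 84) [257. 370.]
(40, -106, 84) [268. 474.]
(-16, 84, 42) [514. 374.]
(-16, -84, 42) [300. 382.]
(16, -84, 42) [303. 420.]
```

View pics/w13z.png

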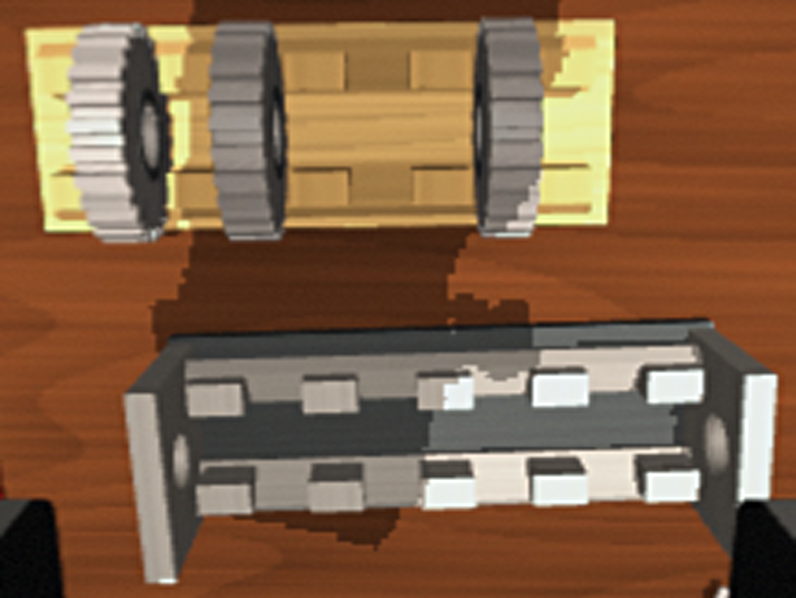

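The crop shows the gear rims at zoomed x of 96, 237 and 514, which puts them at y of -0.182, -0.1405 and -0.059. The jig plates agree with (0.575, -0.0735), yaw 0.05. I'll take the gear at y = -0.059 first.

```bash
python3 - <<'E'
from h import *
go([.442,-.0588,.13],1.59)
E
```

```text
t 28.67 tcp [ 0.4926 -0.0946  0.2616] F [ 0.6  0.4 -0.2] w 0.0856
x [-0.007  1.     0.003] y [-0.022  0.003 -1.   ] z [-1.    -0.007  0.022] q [-0.19  0.2   0.09  1.48 -0.   -0.2 ]
SHIFT [0.1788 0.664  0.2369] in target axes [0.1841 0.6579 0.2494] TURN [-0.0036 -0.002   0.0006] rows 4.0
```

Request:
{"op": "step_arm", "data": {"moves": [0,0,0,-0.0036,-0.002,0.0006,0.65,0.03,0.11,0.042,0,0,0,0.65,0.03,0.11,0.042,0,0,0,0.65,0.03,0.11,0.042,0,0,0,0.65,0.03,0.11,0.042,0,0,0,0.65,0.03,0.11,0.042,0,0,0,0.65,0.03,0.11,0.04,0,0,0,0.65,0,0,0,0,0,0,0.65,0,0,0,0,0,0,0.65]}}

```text
t: 29.42
tcp_pos: [0.4416, -0.0637, 0.125]
ee_rot: [-0.495, 0.499, 0.504, -0.502]
force: [1.0, -0.5, 0.2]
grip_width: 0.0301
```

```bash
python3 - <<'E'
from h import *
go([.442,-.0588,.058],1.59)
E
```

```text
t 29.42 tcp [ 0.4416 -0.0637  0.125 ] F [ 1.  -0.5  0.2] w 0.0301
x [-0.011  1.    -0.002] y [ 0.005 -0.002 -1.   ] z [-1.    -0.011 -0.005] q [-0.14  0.14 -0.34  1.08 -0.   -0.15]
SHIFT [ 0.025   0.3348 -0.0005] in target axes [ 0.0244  0.3349 -0.0024] TURN [ 0.0008 -0.0013 -0.0003] rows 2.0
```

Request:
{"op": "step_arm", "data": {"moves": [0.025,0,0,0,-0.0013,0,0.65,0,0,0,0,0,0,0.65,0,0.08,0,0,0,0,0.65,0,0.08,0,0,0,0,0.65,0,0.08,0,0,0,0,0.65,0,0.08,0,0,0,0,0.65,0,0,0,0,0,0,0.65,0,0,0,0,0,0,0.65]}}

```text
t: 30.08
tcp_pos: [0.4544, -0.0615, 0.069]
ee_rot: [-0.488, 0.502, 0.509, -0.5]
force: [0.7, 1.0, 0.6]
grip_width: 0.0299
```

```bash
python3 - <<'E'
from h import *
go([.442,-.0588,.058],1.59)
E
```

```text
t 30.08 tcp [ 0.4544 -0.0615  0.069 ] F [0.7 1.  0.6] w 0.0299
x [-0.019  1.    -0.005] y [ 0.023 -0.005 -1.   ] z [-1.    -0.019 -0.023] q [-0.13  0.2  -0.43  0.92 -0.   -0.15]
SHIFT [0.0152 0.0535 0.0631] in target axes [0.0149 0.0551 0.0618] TURN [ 0.0037 -0.0001 -0.0008] rows 1.0
```

Request:
{"op": "step_arm", "data": {"moves": [0.015,0.025,0.06,0.0037,0,-0.0008,0.65,0,0.027,0,0,0,0,0.65,0,0,0,0,0,0,0.65,0,0,0,0,0,0,0.65]}}

```text
t: 30.42
tcp_pos: [0.4442, -0.0591, 0.061]
ee_rot: [-0.495, 0.496, 0.505, -0.504]
force: [-0.6, -0.4, 0.0]
grip_width: 0.0296
```

```bash
python3 - <<'E'
from h import *
go([.442,-.0588,.058],1.59)
E
```

```text
t 30.42 tcp [ 0.4442 -0.0591  0.061 ] F [-0.6 -0.4  0. ] w 0.0296
x [-0.019  1.    -0.   ] y [ 0.002 -0.    -1.   ] z [-1.    -0.019 -0.002] q [-0.13  0.2  -0.44  0.92 -0.   -0.15]
SHIFT [0.0016 0.0148 0.0112] in target axes [0.0016 0.0149 0.0111] TURN [ 0.0004 -0.0001 -0.0001] rows 1.0
```

Good. Close with 60 N and lift.

Request:
{"op": "step_arm", "data": {"moves": [0,0.015,0.01,0,0,0,0.65,0,0,0,0,0,0,1,0,0,0,0,0,0,1,0,0,0,0,0,0,1,0,0,0,0,0,0,1,0,0,0,0,0,0,1,0,0,0,0,0,0,1], "squeeze": 60}}

```text
t: 31.0
tcp_pos: [0.4427, -0.0592, 0.0588]
ee_rot: [-0.494, 0.497, 0.506, -0.504]
force: [-0.2, 0.2, 0.1]
grip_width: 0.0049
```

```bash
python3 - <<'E'
from h import *
go([.442,-.0588,.16],1.59)
E
```

```text
t 31.0 tcp [ 0.4427 -0.0592  0.0588] F [-0.2  0.2  0.1] w 0.0049
x [-0.019  1.    -0.001] y [ 0.004 -0.001 -1.   ] z [-1.    -0.019 -0.004] q [-0.13  0.2  -0.45  0.91 -0.   -0.15]
SHIFT [ 0.0015 -0.5059  0.0014] in target axes [ 0.0019 -0.5059  0.0037] TURN [ 0.0007 -0.     -0.0001] rows 3.0
```

Request:
{"op": "step_arm", "data": {"moves": [0,-0.05,0,0,0,0,1,0,-0.1,0,0,0,0,1,0,-0.1,0,0,0,0,1,0,-0.1,0,0,0,0,1,0,-0.1,0,0,0,0,1,0,-0.1,0,0,0,0,1,0,-0.1,0,0,0,0,1,0,0,0,0,0,0,1,0,0,0,0,0,0,1]}}

```text
t: 31.75
tcp_pos: [0.4384, -0.0587, 0.1906]
ee_rot: [0.497, -0.494, -0.503, 0.506]
force: [-1.3, -0.2, -4.0]
grip_width: 0.0048
```

```bash
python3 - <<'E'
from h import *
p=snap('scene','s14')
print([(np.round(a['xyz'],3).tolist(),round(a['p'],2)) for a in optics.spot_point(p,'gear1')])
J=np.array([.5753,-.0735]); y=.05; a=np.array([-np.sin(y),np.cos(y)])
for s in (-.063,-.021,.021,.063): print(s,np.round(J+a*s,4))
go([*(J-a*.063),.17],1.5708+.05)
E
```

```text
[([0.434, -0.056, 0.188], 0.87), ([0.44, -0.144, 0.055], 0.86), ([0.441, -0.184, 0.054], 0.56)]
-0.063 [ 0.5784 -0.1364]
-0.021 [ 0.5763 -0.0945]
0.021 [ 0.5743 -0.0525]
0.063 [ 0.5722 -0.0106]
t 31.85 tcp [ 0.438  -0.0586  0.1899] F [-0.4 -0.3 -3.8] w 0.005
x [-0.019  1.     0.001] y [-0.007  0.001 -1.   ] z [-1.    -0.019  0.007] q [-0.13  0.11 -0.21  1.26 -0.   -0.15]
SHIFT [-0.4023  0.0947 -0.6953] in target axes [-0.4236  0.0997 -0.6817] TURN [-0.0011 -0.005   0.0001] rows 4.0
```

Request:
{"op": "step_arm", "data": {"moves": [0,0,0,-0.001,-0.005,0,1,-0.07,0.01,-0.115,0,0,0,1,-0.07,0.01,-0.115,0,0,0,1,-0.07,0.01,-0.115,0,0,0,1,-0.07,0.01,-0.115,0,0,0,1,-0.07,0.01,-0.115,0,0,0,1,-0.07,0.01,-0.115,0,0,0,1,0,0,0,0,0,0,1,0,0,0,0,0,0,1]}}

```text
t: 32.6
tcp_pos: [0.5785, -0.1372, 0.1605]
ee_rot: [0.493, -0.48, -0.509, 0.517]
force: [-0.1, 1.1, -3.6]
grip_width: 0.005
```

Request:
{"op": "step_arm", "data": {"moves": [0,0,0,0,0,0,1]}}

```text
t: 32.68
tcp_pos: [0.5778, -0.1371, 0.1586]
ee_rot: [0.494, -0.479, -0.509, 0.517]
force: [0.8, 0.7, -2.4]
grip_width: 0.0045
```

```bash
python3 - <<'E'
from h import *
go([.5784,-.1364,.11],1.6208)
E
```

```text
t 32.68 tcp [ 0.5778 -0.1371  0.1586] F [ 0.8  0.7 -2.4] w 0.0045
x [-0.053  0.999  0.007] y [-0.024  0.006 -1.   ] z [-0.998 -0.053  0.023] q [-0.23  0.39  0.1   1.3   0.   -0.29]
SHIFT [ 0.0018  0.243  -0.009 ] in target axes [ 0.0035  0.2431 -0.0033] TURN [-0.0037  0.0005  0.0011] rows 2.0
```

Request:
{"op": "step_arm", "data": {"moves": [0,0,0,-0.0037,0.0005,0.0011,1,0,0.06,0,0,0,0,1,0,0.06,0,0,0,0,1,0,0.06,0,0,0,0,1,0,0.06,0,0,0,0,1,0,0,0,0,0,0,1,0,0,0,0,0,0,1,0,0,0,0,0,0,1]}}

```text
t: 33.35
tcp_pos: [0.5692, -0.1329, 0.1066]
ee_rot: [0.489, -0.485, -0.512, 0.514]
force: [-0.0, 0.2, -2.5]
grip_width: 0.0053
```

```bash
python3 - <<'E'
from h import *
go([.5784,-.1364,.0585],1.6208)
E
```

```text
t 33.35 tcp [ 0.5692 -0.1329  0.1066] F [-0.   0.2 -2.5] w 0.0053
x [-0.052  0.999  0.003] y [-0.007  0.002 -1.   ] z [-0.999 -0.052  0.007] q [-0.23  0.39 -0.04  1.15  0.   -0.28]
SHIFT [-0.0206  0.2403 -0.0467] in target axes [-0.02    0.2407 -0.0452] TURN [-0.001   0.0003  0.0004] rows 2.0
```

Request:
{"op": "step_arm", "data": {"moves": [-0.02,0,-0.046,0,0,0,1,0,0,0,0,0,0,1,0,0.04,0,-0.001,0.0003,0,1,0,0.04,0,0,0,0,1,0,0.03,0,0,0,0,1,0,0,0,0,0,0,1,0,0,0,0,0,0,1]}}

```text
t: 33.93
tcp_pos: [0.5786, -0.1358, 0.0876]
ee_rot: [-0.487, 0.488, 0.514, -0.511]
force: [-0.1, -0.3, -2.6]
grip_width: 0.0049
```

```bash
python3 - <<'E'
from h import *
go([.5784,-.1364,.0585],1.6208)
E
```

```text
t 33.93 tcp [ 0.5786 -0.1358  0.0876] F [-0.1 -0.3 -2.6] w 0.0049
x [-0.051  0.999  0.001] y [ 0.004  0.002 -1.   ] z [-0.999 -0.051 -0.004] q [-0.23  0.41 -0.06  1.1   0.   -0.28]
SHIFT [-0.0034  0.1456  0.0017] in target axes [-0.0032  0.1456  0.0011] TURN [0.0006 0.0001 0.0002] rows 1.0
```

Request:
{"op": "step_arm", "data": {"moves": [-0.003,0.04,0,0,0,0,1,0,0.04,0,0,0,0,1,0,0.03,0,0,0,0,1,0,0.02,0,0,0,0,1,0,0.01,0,0,0,0,1,0,0,0,0,0,0,1,0,0,0,0,0,0,1]}}

```text
t: 34.52
tcp_pos: [0.5798, -0.1369, 0.0588]
ee_rot: [-0.486, 0.489, 0.514, -0.511]
force: [-1.4, 0.7, -0.0]
grip_width: 0.0049
```

```bash
python3 - <<'E'
from h import *
go([.5784,-.1364,.0585],1.6208)
E
```

```text
t 34.52 tcp [ 0.5798 -0.1369  0.0588] F [-1.4  0.7 -0. ] w 0.0049
x [-0.05   0.999 -0.   ] y [ 0.006  0.    -1.   ] z [-0.999 -0.05  -0.007] q [-0.23  0.43 -0.11  1.03  0.   -0.28]
SHIFT [0.0028 0.0014 0.0067] in target axes [0.0028 0.0015 0.0067] TURN [ 0.001   0.0001 -0.    ] rows 1.0
```

Request:
{"op": "step_arm", "data": {"moves": [0,0,0,0,0,0,0.83,0,0,0,0,0,0,0.83,0,0,0,0,0,0,0.83,0,0,0,0,0,0,0.83,0,-0.05,0,0,0,0,0.83,0,-0.08,0,0,0,0,0.83,0,-0.12,0,0,0,0,0.7,0,-0.15,0,0,0,0,0.65,0,-0.15,0,0,0,0,0.65,0,-0.1,0,0,0,0,0.65]}}

```text
t: 35.35
tcp_pos: [0.5764, -0.1362, 0.1923]
ee_rot: [-0.488, 0.487, 0.513, -0.512]
force: [0.9, 0.2, -0.2]
grip_width: 0.0301
```

Request:
{"op": "step_arm", "data": {"moves": [0,0,0,0,0,0,0.65,0,0,0,0,0,0,0.65,0,0,0,0,0,0,0.65]}}

```text
t: 35.6
tcp_pos: [0.5791, -0.1368, 0.1998]
ee_rot: [-0.485, 0.49, 0.515, -0.51]
force: [-0.2, 0.4, -0.1]
grip_width: 0.0301
```

```bash
python3 - <<'E'
from h import *
p=snap('wrist','w15')
print([(np.round(a['xyz'],3).tolist(),round(a['p'],2)) for a in optics.spot_point(p,'gear1')])
go([.442,-.1405,.13],1.59)
E
```

```text
[([0.448, -0.144, 0.052], 0.88), ([0.576, -0.133, 0.056], 0.76), ([0.446, -0.179, 0.054], 0.56)]
t 35.7 tcp [ 0.5785 -0.1366  0.1987] F [-0.4 -0.8 -0.7] w 0.0302
x [-0.051  0.999 -0.   ] y [ 0.008  0.    -1.   ] z [-0.999 -0.051 -0.008] q [-0.23  0.35  0.14  1.35  0.   -0.28]
SHIFT [0.0153 0.3379 0.6856] in target axes [-0.0063  0.3434  0.683 ] TURN [ 0.0013  0.005  -0.    ] rows 4.0
```

Request:
{"op": "step_arm", "data": {"moves": [0,0,0,0.0013,0.005,0,0.72,0,0.02,0.114,0,0,0,0.72,0,0.03,0.114,0,0,0,0.72,0,0.06,0.114,0,0,0,0.72,0,0.07,0.114,0,0,0,0.72,0,0.07,0.114,0,0,0,0.72,0,0.07,0.114,0,0,0,0.72,0,0,0,0,0,0,0.72,0,0,0,0,0,0,0.72,0,0,0,0,0,0,0.72]}}

```text
t: 36.53
tcp_pos: [0.4283, -0.1362, 0.1209]
ee_rot: [0.502, -0.489, -0.501, 0.508]
force: [-0.1, 0.0, 0.6]
grip_width: 0.0242
```

```bash
python3 - <<'E'
from h import *
go([.442,-.1405,.0585],1.59)
E
```

```text
t 36.53 tcp [ 0.4283 -0.1362  0.1209] F [-0.1  0.   0.6] w 0.0242
x [-0.018  1.     0.006] y [-0.02   0.006 -1.   ] z [-1.    -0.018  0.02 ] q [-0.31  0.17 -0.32  1.1  -0.   -0.33]
SHIFT [-0.0244  0.3107 -0.0743] in target axes [-0.0226  0.3122 -0.0682] TURN [-0.0031 -0.0001  0.001 ] rows 2.0
```

Request:
{"op": "step_arm", "data": {"moves": [-0.0226,0,-0.068,-0.0031,0,0.001,0.72,0,0,0,0,0,0,0.72,0,0.04,0,0,0,0,0.72,0,0.03,0,0,0,0,0.72,0,0,0,0,0,0,0.72,0,0,0,0,0,0,0.72,0,0,0,0,0,0,0.72]}}

```text
t: 37.12
tcp_pos: [0.4481, -0.1415, 0.1053]
ee_rot: [-0.494, 0.496, 0.506, -0.504]
force: [-0.2, -0.2, 0.8]
grip_width: 0.0239
```

```bash
python3 - <<'E'
from h import *
go([.442,-.1405,.0585],1.59)
E
```

```text
t 37.12 tcp [ 0.4481 -0.1415  0.1053] F [-0.2 -0.2  0.8] w 0.0239
x [-0.02   1.    -0.001] y [ 0.004 -0.001 -1.   ] z [-1.    -0.02  -0.004] q [-0.31  0.2  -0.33  1.04  0.   -0.33]
SHIFT [0.0057 0.2336 0.0314] in target axes [0.0054 0.2338 0.0304] TURN [ 0.0007  0.0001 -0.0002] rows 2.0
```

Request:
{"op": "step_arm", "data": {"moves": [0.005,0.03,0.03,0,0,0,0.72,0,0.05,0.005,0,0,0,0.72,0,0.05,0.005,0,0,0,0.72,0,0.05,0.005,0,0,0,0.72,0,0.05,0,0,0,0,0.72,0,0,0,0,0,0,0.72,0,0,0,0,0,0,0.72]}}

```text
t: 37.7
tcp_pos: [0.4364, -0.1401, 0.0567]
ee_rot: [-0.494, 0.496, 0.506, -0.504]
force: [-0.1, -0.1, 1.4]
grip_width: 0.0236
```

```bash
python3 - <<'E'
from h import *
go([.442,-.1405,.0585],1.59)
E
```

```text
t 37.7 tcp [ 0.4364 -0.1401  0.0567] F [-0.1 -0.1  1.4] w 0.0236
x [-0.02   1.    -0.002] y [ 0.004 -0.001 -1.   ] z [-1.    -0.02  -0.004] q [-0.31  0.22 -0.43  0.91 -0.   -0.33]
SHIFT [-0.0024 -0.0088 -0.028 ] in target axes [-0.0024 -0.009  -0.028 ] TURN [ 0.0007  0.0001 -0.0002] rows 1.0
```

Correct, close and lift.

Request:
{"op": "step_arm", "data": {"moves": [0,-0.01,-0.028,0,0,0,0.72,0,0,0,0,0,0,0.72,0,0,0,0,0,0,1,0,0,0,0,0,0,1,0,0,0,0,0,0,1,0,0,0,0,0,0,1,0,0,0,0,0,0,1]}}

```text
t: 38.28
tcp_pos: [0.4428, -0.1401, 0.0607]
ee_rot: [-0.493, 0.497, 0.506, -0.504]
force: [1.1, 0.7, -2.7]
grip_width: 0.0039
```

Request:
{"op": "step_arm", "data": {"moves": [0,-0.05,0,0,0,0,1,0,-0.1,0,0,0,0,1,0,-0.1,0,0,0,0,1,0,-0.1,0,0,0,0,1,0,-0.1,0,0,0,0,1,0,-0.1,0,0,0,0,1,0,0,0,0,0,0,1,0,0,0,0,0,0,1,0,0,0,0,0,0,1]}}

```text
t: 39.03
tcp_pos: [0.4395, -0.139, 0.1721]
ee_rot: [0.495, -0.495, -0.505, 0.505]
force: [-0.7, -0.2, -2.9]
grip_width: 0.0042
```

```bash
python3 - <<'E'
from h import *
go([.5763,-.0945,.16],1.6208)
E
```

```text
t 39.03 tcp [ 0.4395 -0.139   0.1721] F [-0.7 -0.2 -2.9] w 0.0042
x [-0.02  1.    0.  ] y [-0.  0. -1.] z [-1.   -0.02  0.  ] q [-0.31  0.14 -0.21  1.22  0.   -0.33]
SHIFT [ 0.2089  0.0604 -0.6885] in target axes [ 0.188   0.0607 -0.6945] TURN [-0.0001 -0.0048  0.    ] rows 4.0
```

Request:
{"op": "step_arm", "data": {"moves": [0,0,0,0,-0.0048,0,1,0.031,0.003,-0.115,0,0,0,1,0.031,0.003,-0.115,0,0,0,1,0.031,0.003,-0.115,0,0,0,1,0.031,0.003,-0.115,0,0,0,1,0.031,0.003,-0.115,0,0,0,1,0.031,0.003,-0.115,0,0,0,1,0,0,0,0,0,0,1,0,0,0,0,0,0,1,0,0,0,0,0,0,1]}}

```text
t: 39.87
tcp_pos: [0.5735, -0.0913, 0.1507]
ee_rot: [0.494, -0.481, -0.508, 0.517]
force: [-0.8, 0.4, -2.8]
grip_width: 0.004
```

```bash
python3 - <<'E'
from h import *
go([.5763,-.0945,.11],1.6208)
E
```

```text
t 39.87 tcp [ 0.5735 -0.0913  0.1507] F [-0.8  0.4 -2.8] w 0.004
x [-0.05   0.999  0.005] y [-0.022  0.004 -1.   ] z [-0.999 -0.05   0.022] q [-0.16  0.37  0.05  1.27  0.   -0.21]
SHIFT [-0.0179  0.2031 -0.0178] in target axes [-0.0168  0.2036 -0.0134] TURN [-0.0035 -0.      0.0009] rows 1.0
```

Request:
{"op": "step_arm", "data": {"moves": [-0.017,0,-0.04,-0.0035,0,0.0009,1,0,0.05,0,0,0,0,1,0,0.05,0,0,0,0,1,0,0.05,0,0,0,0,1,0,0,0,0,0,0,1,0,0,0,0,0,0,1,0,0,0,0,0,0,1]}}

```text
t: 40.45
tcp_pos: [0.5738, -0.0954, 0.1144]
ee_rot: [0.491, -0.485, -0.51, 0.514]
force: [0.4, -0.4, -2.7]
grip_width: 0.0039
```

```bash
python3 - <<'E'
from h import *
go([.5763,-.0945,.0605],1.6208)
E
```

```text
t 40.45 tcp [ 0.5738 -0.0954  0.1144] F [ 0.4 -0.4 -2.7] w 0.0039
x [-0.047  0.999  0.001] y [-0.009  0.001 -1.   ] z [-0.999 -0.047  0.009] q [-0.16  0.38 -0.03  1.17 -0.   -0.21]
SHIFT [ 0.0033  0.2692 -0.015 ] in target axes [ 0.0036  0.2693 -0.0126] TURN [-0.0015 -0.0004  0.0002] rows 2.0
```

Request:
{"op": "step_arm", "data": {"moves": [0.0035,0.02,-0.012,-0.0015,0,0,1,0,0.04,0,0,0,0,1,0,0.04,0,0,0,0,1,0,0.03,0,0,0,0,1,0,0,0,0,0,0,1,0,0,0,0,0,0,1,0,0,0,0,0,0,1]}}

```text
t: 41.03
tcp_pos: [0.5762, -0.0946, 0.0864]
ee_rot: [-0.488, 0.488, 0.512, -0.511]
force: [0.6, -0.4, -2.9]
grip_width: 0.0042
```

```bash
python3 - <<'E'
from h import *
go([.5763,-.0945,.0605],1.6208)
E
```

```text
t 41.03 tcp [ 0.5762 -0.0946  0.0864] F [ 0.6 -0.4 -2.9] w 0.0042
x [-0.047  0.999  0.001] y [ 0.002  0.001 -1.   ] z [-0.999 -0.047 -0.002] q [-0.16  0.4  -0.09  1.09  0.   -0.21]
SHIFT [ 0.0002  0.1294 -0.0003] in target axes [ 0.0003  0.1294 -0.0005] TURN [ 0.0003 -0.0005  0.0002] rows 1.0
```

Request:
{"op": "step_arm", "data": {"moves": [0,0.035,0,0,0,0,1,0,0.035,0,0,0,0,1,0,0.03,0,0,0,0,1,0,0.02,0,0,0,0,1,0,0.008,0,0,0,0,1,0,0,0,0,0,0,1,0,0,0,0,0,0,1]}}

```text
t: 41.62
tcp_pos: [0.5762, -0.0954, 0.0614]
ee_rot: [-0.487, 0.489, 0.512, -0.511]
force: [0.1, 0.1, -3.6]
grip_width: 0.0043
```

```bash
python3 - <<'E'
from h import *
go([.5763,-.0945,.0605],1.6208)
E
```

```text
t 41.62 tcp [ 0.5762 -0.0954  0.0614] F [ 0.1  0.1 -3.6] w 0.0043
x [-0.046  0.999 -0.001] y [ 0.004 -0.001 -1.   ] z [-0.999 -0.046 -0.004] q [-0.16  0.41 -0.13  1.02 -0.   -0.21]
SHIFT [ 0.0047  0.0045 -0.0009] in target axes [ 0.0047  0.0045 -0.0009] TURN [ 0.0006 -0.0006 -0.0002] rows 1.0
```

Request:
{"op": "step_arm", "data": {"moves": [0,0.012,0,0,0,0,1,0,0,0,0,0,0,0.83,0,0,0,0,0,0,0.8,0,0,0,0,0,0,0.8,0,0,0,0,0,0,0.8,0,-0.05,0,0,0,0,0.8,0,-0.08,0,0,0,0,0.8,0,-0.12,0,0,0,0,0.72,0,-0.15,0,0,0,0,0.72,0,-0.15,0,0,0,0,0.72]}}

```text
t: 42.45
tcp_pos: [0.5719, -0.0948, 0.1686]
ee_rot: [0.49, -0.486, -0.51, 0.513]
force: [0.4, -0.6, 0.0]
grip_width: 0.024
```

Request:
{"op": "step_arm", "data": {"moves": [0,-0.1,0,0,0,0,0.72,0,0,0,0,0,0,0.72,0,0,0,0,0,0,0.72,0,0,0,0,0,0,0.72]}}

```text
t: 42.78
tcp_pos: [0.5753, -0.0951, 0.1986]
ee_rot: [-0.487, 0.49, 0.512, -0.511]
force: [-0.3, 0.4, 0.6]
grip_width: 0.0241
```

```bash
python3 - <<'E'
from h import *
p=snap('wrist','w16')
print([(np.round(a['xyz'],3).tolist(),round(a['p'],2)) for a in optics.spot_point(p,'gear1')])
go([.4425,-.182,.13],1.59)
E
```

```text
[([0.575, -0.132, 0.054], 0.91), ([0.578, -0.098, 0.052], 0.85), ([0.441, -0.181, 0.055], 0.66)]
t 42.88 tcp [ 0.5748 -0.0951  0.1975] F [-0.5 -0.2  0.1] w 0.0239
x [-0.047  0.999 -0.001] y [ 0.003 -0.001 -1.   ] z [-0.999 -0.047 -0.003] q [-0.16  0.34  0.11  1.35 -0.   -0.21]
SHIFT [-0.4027  0.3357  0.6821] in target axes [-0.4216  0.3376  0.6696] TURN [ 0.0006  0.0044 -0.0002] rows 5.0
```

Request:
{"op": "step_arm", "data": {"moves": [0,0,0,0.0006,0.0044,0,0.72,-0.06,0.02,0.093,0,0,0,0.72,-0.06,0.03,0.093,0,0,0,0.72,-0.06,0.05,0.093,0,0,0,0.72,-0.06,0.05,0.093,0,0,0,0.72,-0.06,0.05,0.093,0,0,0,0.72,-0.06,0.05,0.093,0,0,0,0.72,-0.06,0.05,0.093,0,0,0,0.72,0,0,0,0,0,0,0.72,0,0,0,0,0,0,0.72]}}

```text
t: 43.72
tcp_pos: [0.4339, -0.1813, 0.1238]
ee_rot: [0.501, -0.489, -0.502, 0.508]
force: [1.0, -0.7, 0.6]
grip_width: 0.0236
```

Request:
{"op": "step_arm", "data": {"moves": [0,0,0,0,0,0,0.72]}}

```text
t: 43.8
tcp_pos: [0.4334, -0.1811, 0.1233]
ee_rot: [0.502, -0.489, -0.501, 0.508]
force: [0.3, 0.4, 0.8]
grip_width: 0.0243
```

```bash
python3 - <<'E'
from h import *
go([.4425,-.182,.105],1.59)
E
```

```text
t 43.8 tcp [ 0.4334 -0.1811  0.1233] F [0.3 0.4 0.8] w 0.0243
x [-0.019  1.     0.006] y [-0.02   0.006 -1.   ] z [-1.    -0.019  0.02 ] q [-0.39  0.2  -0.27  1.12 -0.   -0.41]
SHIFT [-0.0059  0.0903 -0.0473] in target axes [-0.0053  0.0913 -0.0455] TURN [-0.0032 -0.      0.001 ] rows 1.0
```

Request:
{"op": "step_arm", "data": {"moves": [-0.005,0,-0.04,-0.0032,0,0.001,0.72,0,0,0,0,0,0,0.72,0,0.04,0,0,0,0,0.72,0,0.04,0,0,0,0,0.72,0,0,0,0,0,0,0.72,0,0,0,0,0,0,0.72,0,0,0,0,0,0,0.72]}}

```text
t: 44.38
tcp_pos: [0.4456, -0.1803, 0.1052]
ee_rot: [-0.493, 0.495, 0.506, -0.505]
force: [0.1, -0.2, 0.1]
grip_width: 0.0241
```

```bash
python3 - <<'E'
from h import *
go([.4425,-.182,.0585],1.59)
E
```

```text
t 44.38 tcp [ 0.4456 -0.1803  0.1052] F [ 0.1 -0.2  0.1] w 0.0241
x [-0.023  1.    -0.   ] y [ 0.003 -0.    -1.   ] z [-1.    -0.023 -0.003] q [-0.39  0.22 -0.3   1.05  0.   -0.41]
SHIFT [-0.0079  0.2333  0.0167] in target axes [-0.0081  0.2333  0.0159] TURN [ 0.0005  0.0006 -0.0001] rows 2.0
```

Request:
{"op": "step_arm", "data": {"moves": [-0.008,0.03,0.005,0,0.0006,0,0.72,0,0.05,0,0,0,0,0.72,0,0.05,0,0,0,0,0.72,0,0.05,0,0,0,0,0.72,0,0.045,0,0,0,0,0.72,0,0,0,0,0,0,0.72,0,0,0,0,0,0,0.72]}}

```text
t: 44.97
tcp_pos: [0.4452, -0.1828, 0.0575]
ee_rot: [-0.494, 0.497, 0.505, -0.504]
force: [-0.8, 0.4, 0.0]
grip_width: 0.0234
```

```bash
python3 - <<'E'
from h import *
go([.4425,-.182,.0585],1.59)
E
```

```text
t 44.97 tcp [ 0.4452 -0.1828  0.0575] F [-0.8  0.4  0. ] w 0.0234
x [-0.018  1.    -0.001] y [ 0.005 -0.001 -1.   ] z [-1.    -0.018 -0.005] q [-0.39  0.26 -0.38  0.93  0.   -0.41]
SHIFT [ 0.0042 -0.0049  0.0133] in target axes [ 0.0042 -0.0048  0.0134] TURN [ 0.0008 -0.0002 -0.0002] rows 1.0
```

Request:
{"op": "step_arm", "data": {"moves": [0.004,-0.003,0.013,0,0,0,0.72,0,0,0,0,0,0,1,0,0,0,0,0,0,1,0,0,0,0,0,0,1,0,0,0,0,0,0,1,0,0,0,0,0,0,1,0,0,0,0,0,0,1]}}

```text
t: 45.55
tcp_pos: [0.4425, -0.1822, 0.0593]
ee_rot: [-0.494, 0.497, 0.505, -0.503]
force: [0.2, 0.2, -2.5]
grip_width: 0.0048
```

Request:
{"op": "step_arm", "data": {"moves": [0,-0.05,0,0,0,0,1,0,-0.1,0,0,0,0,1,0,-0.1,0,0,0,0,1,0,-0.1,0,0,0,0,1,0,-0.1,0,0,0,0,1,0,-0.1,0,0,0,0,1,0,-0.03,0,0,0,0,1,0,0,0,0,0,0,1,0,0,0,0,0,0,1]}}

```text
t: 46.3
tcp_pos: [0.4399, -0.1811, 0.1779]
ee_rot: [-0.495, 0.495, 0.505, -0.504]
force: [0.0, 1.0, -2.8]
grip_width: 0.0051
```

```bash
python3 - <<'E'
from h import *
go([.5743,-.0525,.16],1.6208)
E
```

```text
t 46.3 tcp [ 0.4399 -0.1811  0.1779] F [ 0.   1.  -2.8] w 0.0051
x [-0.018  1.     0.001] y [ 0.     0.001 -1.   ] z [-1.    -0.018 -0.001] q [-0.39  0.16 -0.17  1.23  0.   -0.41]
SHIFT [ 0.6308  0.0902 -0.6836] in target axes [ 0.6086  0.0895 -0.7035] TURN [ 0.0001 -0.0051  0.0001] rows 5.0
```

Request:
{"op": "step_arm", "data": {"moves": [0,0,0,0,-0.005,0,1,0.087,0.005,-0.1,0,0,0,1,0.087,0.005,-0.1,0,0,0,1,0.087,0.005,-0.1,0,0,0,1,0.087,0.005,-0.1,0,0,0,1,0.087,0.005,-0.1,0,0,0,1,0.087,0.005,-0.1,0,0,0,1,0.087,0.005,-0.1,0,0,0,1,0,0,0,0,0,0,1,0,0,0,0,0,0,1]}}

```text
t: 47.13
tcp_pos: [0.5728, -0.0458, 0.1538]
ee_rot: [0.494, -0.482, -0.508, 0.515]
force: [0.1, 0.6, -2.6]
grip_width: 0.0047
```

Request:
{"op": "step_arm", "data": {"moves": [0,0,0,0,0,0,1]}}

```text
t: 47.22
tcp_pos: [0.5722, -0.0454, 0.1522]
ee_rot: [0.494, -0.481, -0.508, 0.516]
force: [-0.6, 0.2, -2.6]
grip_width: 0.005
```

```bash
python3 - <<'E'
from h import *
go([.5743,-.0525,.115],1.6208)
E
```

```text
t 47.22 tcp [ 0.5722 -0.0454  0.1522] F [-0.6  0.2 -2.6] w 0.005
x [-0.048  0.999  0.004] y [-0.021  0.003 -1.   ] z [-0.999 -0.048  0.021] q [-0.08  0.36  0.03  1.26  0.   -0.13]
SHIFT [-0.0366  0.1854 -0.0125] in target axes [-0.0358  0.1858 -0.0085] TURN [-0.0033 -0.0003  0.0007] rows 1.0
```

Request:
{"op": "step_arm", "data": {"moves": [-0.035,0,-0.03,-0.0033,0,0.0007,1,0,0.05,0,0,0,0,1,0,0.05,0,0,0,0,1,0,0.05,0,0,0,0,1,0,0,0,0,0,0,1,0,0,0,0,0,0,1,0,0,0,0,0,0,1]}}

```text
t: 47.8
tcp_pos: [0.5718, -0.0555, 0.1158]
ee_rot: [0.491, -0.487, -0.509, 0.513]
force: [-0.5, 0.2, -3.1]
grip_width: 0.005
```

```bash
python3 - <<'E'
from h import *
go([.5743,-.0525,.0595],1.6208)
E
```

```text
t 47.8 tcp [ 0.5718 -0.0555  0.1158] F [-0.5  0.2 -3.1] w 0.005
x [-0.043  0.999  0.001] y [-0.009  0.001 -1.   ] z [-0.999 -0.043  0.009] q [-0.1   0.37 -0.05  1.16 -0.   -0.14]
SHIFT [ 0.0141  0.2812 -0.0155] in target axes [ 0.0143  0.2813 -0.0131] TURN [-0.0014 -0.0011  0.0002] rows 2.0
```

Request:
{"op": "step_arm", "data": {"moves": [0.014,0.02,-0.013,-0.0014,-0.0011,0,1,0,0.04,0,0,0,0,1,0,0.04,0,0,0,0,1,0,0.04,0,0,0,0,1,0,0,0,0,0,0,1,0,0,0,0,0,0,1,0,0,0,0,0,0,1]}}

```text
t: 48.38
tcp_pos: [0.5745, -0.0524, 0.0854]
ee_rot: [-0.487, 0.487, 0.513, -0.512]
force: [-0.5, -0.5, -2.6]
grip_width: 0.0051
```

```bash
python3 - <<'E'
from h import *
go([.5743,-.0525,.0595],1.6208)
E
```

```text
t 48.38 tcp [ 0.5745 -0.0524  0.0854] F [-0.5 -0.5 -2.6] w 0.0051
x [-0.05   0.999  0.001] y [ 0.002  0.001 -1.   ] z [-0.999 -0.05  -0.002] q [-0.09  0.39 -0.11  1.08  0.   -0.14]
SHIFT [-0.0005  0.1296  0.001 ] in target axes [-0.0003  0.1296  0.0008] TURN [0.0003 0.0001 0.0002] rows 1.0
```

Request:
{"op": "step_arm", "data": {"moves": [0,0.035,0,0,0,0,1,0,0.035,0,0,0,0,1,0,0.03,0,0,0,0,1,0,0.02,0,0,0,0,1,0,0.012,0,0,0,0,1,0,0,0,0,0,0,1,0,0,0,0,0,0,1]}}

```text
t: 48.97
tcp_pos: [0.5739, -0.0534, 0.0606]
ee_rot: [-0.486, 0.489, 0.513, -0.512]
force: [0.4, -0.6, -3.4]
grip_width: 0.0048
```

Request:
{"op": "step_arm", "data": {"moves": [0,0.008,0,0,0,0,1,0,0,0,0,0,0,0.83,0,0,0,0,0,0,0.8,0,0,0,0,0,0,0.8,0,0,0,0,0,0,0.8,0,-0.05,0,0,0,0,0.8,0,-0.08,0,0,0,0,0.8,0,-0.12,0,0,0,0,0.72,0,-0.15,0,0,0,0,0.5,0,-0.15,0,0,0,0,0.3]}}

```text
t: 49.8
tcp_pos: [0.5701, -0.0528, 0.168]
ee_rot: [0.489, -0.486, -0.511, 0.514]
force: [1.3, -0.4, -0.5]
grip_width: 0.0471
```

Request:
{"op": "step_arm", "data": {"moves": [0,-0.1,0,0,0,0,0,0,-0.1,0,0,0,0,0,0,0,0,0,0,0,0,0,0,0,0,0,0,0,0,0,0,0,0,0,0]}}

```text
t: 50.22
tcp_pos: [0.5735, -0.0529, 0.2204]
ee_rot: [-0.485, 0.489, 0.514, -0.511]
force: [-0.2, 0.7, 0.2]
grip_width: 0.0855
```

```bash
python3 - <<'E'
from h import *
p=snap('wrist','w17')
print([(np.round(a['xyz'],3).tolist(),round(a['p'],2)) for a in optics.spot_point(p,'gear1')])
p=snap('top','t17')
for q in ['gear1','shaft','shaft_nose','jar','can','bore']: print(q,[(np.round(a['xyz'],3).tolist(),round(a['p'],2)) for a in optics.spot_point(p,q)][:3])
cv2.imwrite('pics/t17c.png',cv2.resize(p['pixels'][140:290,180:480],None,fx=2.6,fy=2.6,interpolation=cv2.INTER_CUBIC))
go([.45,.25,.25],.08)
E
```

```text
[([0.575, -0.133, 0.053], 0.61)]
gear1 []
shaft [([0.445, 0.3, 0.009], 0.87)]
shaft_nose [([0.42, 0.082, 0.009], 0.92)]
jar [([0.516, -0.345, 0.008], 0.83), ([0.564, -0.341, 0.001], 0.6)]
can [([0.597, -0.341, 0.03], 0.55)]
bore [([0.6, -0.341, 0.027], 0.55), ([0.573, 0.031, 0.053], 0.53)]
t 50.67 tcp [ 0.5731 -0.0529  0.2194] F [-0.6  0.2  0.3] w 0.0853
x [-0.05   0.999 -0.001] y [ 0.004 -0.001 -1.   ] z [-0.999 -0.05  -0.004] q [-0.09  0.32  0.14  1.39 -0.   -0.14]
SHIFT [ 1.5433 -0.1571  0.538 ] in target axes [-0.4924 -0.1531  1.5588] TURN [0.0007 0.2453 0.0004] rows 8.0
```

View pics/t17c.png

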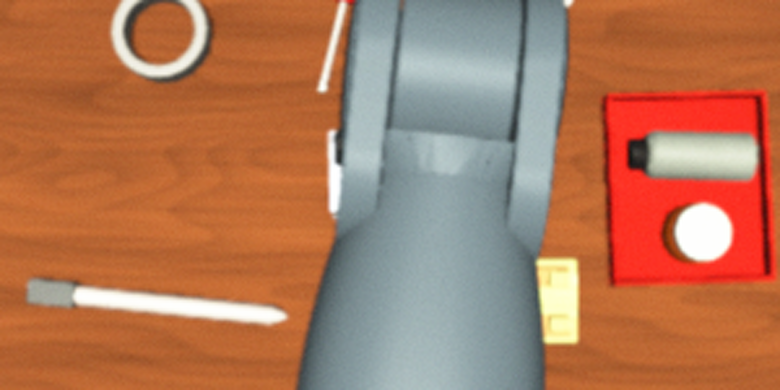

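The top view shows the shaft undisturbed, with its handle at crop (27–76, 292) and nose at (287,317), and the can and jar both in the tray. Going to the shaft with the camera side facing the jig.

Request:
{"op": "step_arm", "data": {"moves": [0.18,0,0.055,0,0,0,0,0.18,0,0.055,0,0,0,0,0.18,0,0.055,0,0,0,0,0.18,0,0.055,0,0,0,0,0.18,0,0.055,0,0,0,0,0.18,0,0.055,0,0,0,0,0.18,0,0.055,0,0,0,0,0.18,0,0.055,0,0,0,0,0.18,0,0.055,0,0,0,0,0.18,0,0.055,0,0,0,0]}}

```text
t: 51.5
tcp_pos: [0.4433, 0.3087, 0.2159]
ee_rot: [-0.489, 0.492, 0.51, -0.509]
force: [1.8, 0.3, 0.4]
grip_width: 0.0854
```

Request:
{"op": "step_arm", "data": {"moves": [0,0,0,0,0,0,0,0,0,0,0,-0.0188,0,0,0,0,0,0,-0.0188,0,0,0,0,0,0,-0.0188,0,0,0,0,0,0,-0.0188,0,0,0,0,0,0,-0.0188,0,0,0,0,0,0,-0.0188,0,0,0,0,0,0,-0.0188,0,0,0,0,0,0,-0.0188,0,0,0,0,0,0,-0.0188,0,0]}}

```text
t: 52.33
tcp_pos: [0.4389, 0.3166, 0.2137]
ee_rot: [0.144, -0.146, -0.691, 0.693]
force: [0.2, 0.1, -0.0]
grip_width: 0.0855
```

Request:
{"op": "step_arm", "data": {"moves": [0,0,0,0,-0.0188,0,0,0,0,0,0,-0.0188,0,0,0,0,0,0,-0.0188,0,0,0,0,0,0,0,0,0,0,0,0,0,0,0,0,0,0,0,0,0,0,0]}}

```text
t: 52.83
tcp_pos: [0.4392, 0.3152, 0.2129]
ee_rot: [0.015, -0.015, -0.705, 0.708]
force: [0.1, -0.4, -0.6]
grip_width: 0.085
```

```bash
python3 - <<'E'
from h import *
import pickle
p=snap('wrist','w18');pickle.dump({k:p[k] for k in ('K','c2w','distortion')},open('w18.pkl','wb'))
for q in ['shaft','shaft_nose','gear1','bore']: print(q,[(np.round(a['xyz'],3).tolist(),round(a['p'],2)) for a in optics.spot_point(p,q)][:4])
go([.4465,.325,.1],3.04)
E
```

```text
shaft [([0.439, 0.295, 0.011], 0.59)]
shaft_nose [([0.434, 0.298, 0.01], 0.7)]
gear1 []
bore []
t 53.08 tcp [0.4391 0.3153 0.213 ] F [-0.7  1.8 -0.5] w 0.0859
x [-0.999  0.039 -0.001] y [ 0.001 -0.004 -1.   ] z [-0.039 -0.999  0.004] q [ 0.63  0.26  0.05  1.36 -0.   -0.91]
SHIFT [-0.0346  0.5648 -0.052 ] in target axes [-0.0318  0.565  -0.0518] TURN [-0.0006  0.0099 -0.0001] rows 3.0
```

View pics/w18.png

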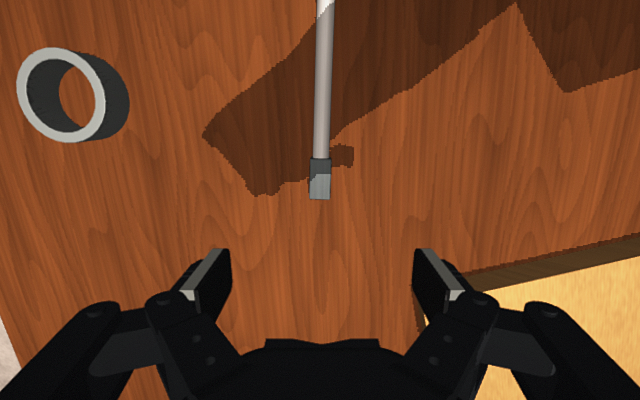

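The handle is at (310–331, 158–199) and the rod runs up to (327,0).

```bash
python3 - <<'E'
from h import *
import pickle
p=pickle.load(open('w18.pkl','rb'))
im=cv2.imread('pics/w18.png')
g=im.astype(int)
pts=[]
for r in (10,40,70,100,130,150):
    row=g[r,290:360]; d=row[:,2]-row[:,0]   # wood is red-rich, rod grey
    i=np.where(d<25)[0]+290; print(r,i.min(),i.max()); pts.append(atz(p,(i.min()+i.max())/2,r,.012))
pts=np.array(pts);print(np.round(pts,4)); f=np.polyfit(pts[:,1],pts[:,0],1);print('dx/dy',f)
for q in [(320.5,158),(319.7,199)]: a=atz(p,*q,.026); print(np.round(a,4))
E
```

```text
10 317 334
40 316 333
70 315 331
100 314 330
130 314 329
150 313 328
[[0.4286 0.1383 0.012 ]
 [0.4309 0.1683 0.012 ]
 [0.4339 0.1996 0.012 ]
 [0.4364 0.2323 0.012 ]
 [0.4385 0.2666 0.012 ]
 [0.4407 0.2903 0.012 ]]
dx/dy [0.07874222 0.41784749]
[0.441 0.298 0.026]
[0.4442 0.3481 0.026 ]
```

```bash
python3 - <<'E'
from h import *
go([.4433,.323,.05],3.0628)
E
```

```text
t 53.08 tcp [0.4391 0.3153 0.213 ] F [-0.7  1.8 -0.5] w 0.0859
x [-0.999  0.039 -0.001] y [ 0.001 -0.004 -1.   ] z [-0.039 -0.999  0.004] q [ 0.63  0.26  0.05  1.36 -0.   -0.91]
SHIFT [-0.0188  0.8149 -0.0423] in target axes [-0.0179  0.815  -0.0398] TURN [-0.0006  0.0063 -0.0001] rows 4.0
```

Request:
{"op": "step_arm", "data": {"moves": [0,0,0,0,0.0063,0,0.4,-0.009,0.1,-0.02,0,0,0,0.4,-0.009,0.1,-0.02,0,0,0,0.4,0,0.1,0,0,0,0,0.4,0,0.1,0,0,0,0,0.4,0,0.1,0,0,0,0,0.4,0,0.1,0,0,0,0,0.4,0,0.1,0,0,0,0,0.4,0,0,0,0,0,0,0.4,0,0,0,0,0,0,0.4]}}

```text
t: 53.92
tcp_pos: [0.4451, 0.3242, 0.0695]
ee_rot: [0.03, -0.033, -0.706, 0.707]
force: [0.3, -0.4, 0.4]
grip_width: 0.0511
```

```bash
python3 - <<'E'
from h import *
go([.4433,.323,.005],3.0628)
E
```

```text
t 53.92 tcp [0.4451 0.3242 0.0695] F [ 0.3 -0.4  0.4] w 0.0511
x [-0.996  0.089 -0.005] y [ 0.005 -0.001 -1.   ] z [-0.089 -0.996  0.   ] q [ 0.63  0.35 -0.2   1.01 -0.   -0.85]
SHIFT [0.0099 0.3222 0.0065] in target axes [0.0084 0.3223 0.0066] TURN [-0.0001 -0.0017 -0.0008] rows 2.0
```

Request:
{"op": "step_arm", "data": {"moves": [0.008,0,0.006,0,-0.0017,-0.0008,0.4,0,0.05,0,0,0,0,0.4,0,0.05,0,0,0,0,0.4,0,0.05,0,0,0,0,0.4,0,0.05,0,0,0,0,0.4,0,0.05,0,0,0,0,0.4,0,0,0,0,0,0,0.4,0,0,0,0,0,0,0.4]}}

```text
t: 54.58
tcp_pos: [0.4458, 0.3249, 0.0191]
ee_rot: [-0.026, 0.029, 0.708, -0.705]
force: [0.0, 0.8, 0.5]
grip_width: 0.0513
```

```bash
python3 - <<'E'
from h import *
go([.4433,.323,.005],3.0628)
E
```

```text
t 54.58 tcp [0.4458 0.3249 0.0191] F [0.  0.8 0.5] w 0.0513
x [-0.997  0.078 -0.005] y [ 0.005  0.004 -1.   ] z [-0.078 -0.997 -0.004] q [ 0.63  0.4  -0.27  0.89  0.   -0.86]
SHIFT [0.0119 0.0704 0.0105] in target axes [0.0116 0.0705 0.0102] TURN [ 0.0007  0.0001 -0.0007] rows 1.0
```

Request:
{"op": "step_arm", "data": {"moves": [0.012,0.03,0.01,0,0,-0.0007,0.4,0,0.03,0,0,0,0,0.4,0,0.008,0,0,0,0,0.4,0,0,0,0,0,0,0.4,0,0,0,0,0,0,0.4]}}

```text
t: 55.0
tcp_pos: [0.4435, 0.3232, 0.0049]
ee_rot: [-0.027, 0.028, 0.708, -0.705]
force: [0.6, 0.3, -0.0]
grip_width: 0.0511
```

```bash
python3 - <<'E'
from h import *
go([.4433,.323,.004],3.0628)
E
```

```text
t 55.0 tcp [0.4435 0.3232 0.0049] F [ 0.6  0.3 -0. ] w 0.0511
x [-0.997  0.079 -0.001] y [ 0.001  0.005 -1.   ] z [-0.079 -0.997 -0.005] q [ 0.63  0.41 -0.3   0.86  0.   -0.86]
SHIFT [0.0008 0.0045 0.0013] in target axes [0.0008 0.0045 0.0012] TURN [ 0.0008  0.     -0.0001] rows 1.0
```

Request:
{"op": "step_arm", "data": {"moves": [0,0,0,0,0,0,1,0,0,0,0,0,0,1,0,0,0,0,0,0,1,0,0,0,0,0,0,1,0,0,0,0,0,0,1,0,0,0,0,0,0,1,0,0,0,0,0,0,1], "squeeze": 90}}

```text
t: 55.58
tcp_pos: [0.4442, 0.3238, 0.006]
ee_rot: [-0.027, 0.029, 0.709, -0.704]
force: [-0.2, 0.5, -0.7]
grip_width: -0.0002
```

Request:
{"op": "step_arm", "data": {"moves": [0,-0.03,0,0,0,0,1,0,-0.06,0,0,0,0,1,0,-0.06,0,0,0,0,1,0,-0.06,0,0,0,0,1,0,-0.06,0,0,0,0,1,0,-0.06,0,0,0,0,1,0,-0.06,0,0,0,0,1,0,0,0,0,0,0,1,0,0,0,0,0,0,1,0,0,0,0,0,0,1]}}

```text
t: 56.42
tcp_pos: [0.4436, 0.323, 0.0901]
ee_rot: [-0.027, 0.029, 0.709, -0.704]
force: [0.3, 0.2, -0.2]
grip_width: -0.0003
```

```bash
python3 - <<'E'
from h import *
st()
for c in ('wrist','top','scene'):
    p=snap(c,c[0]+'19')
    for q in ['shaft','shaft_nose']: print(c,q,[(np.round(a['xyz'],3).tolist(),round(a['p'],2)) for a in optics.spot_point(p,q)][:2])
E
```

```text
t 56.42 tcp [0.4436 0.323  0.0901] F [ 0.3  0.2 -0.2] w -0.0003
x [-0.997  0.079 -0.002] y [ 0.003  0.006 -1.   ] z [-0.079 -0.997 -0.006] q [ 0.63  0.33 -0.17  1.06  0.   -0.86]
wrist shaft [([0.436, 0.297, 0.012], 0.77)]
wrist shaft_nose []
top shaft []
top shaft_nose [([0.419, 0.078, 0.007], 0.85)]
scene shaft [([0.577, -0.076, -0.0], 0.39)]
scene shaft_nose [([0.424, 0.074, 0.012], 0.91), ([0.756, 0.025, -0.0], 0.35)]
```

View pics/w19.png

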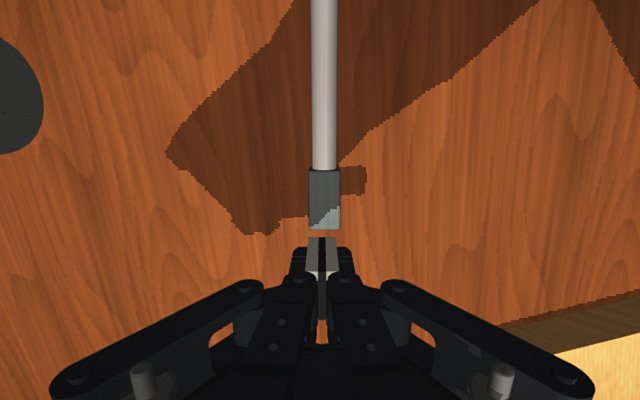

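The fingers shut without the handle between them: it is still on the bench at (325,200), with the fingertips at (322,240–280). I'll check the geometry.

```bash
python3 - <<'E'
from h import *
s=manip.get_state();m=rot(s['ee_rot']).as_matrix();p=snap('wrist')
for b in (0,.01,.019,.03,.045): print('back',b,np.round(proj(p,np.array(s['tcp_pos'])-m[:,1]*b),1))
for q in [(325,170),(324.5,205),(324.5,228)]: print(q,np.round(atz(p,*q,.026),4))
print(np.round(p['hand_eye'],4).tolist())
p=snap('scene')
for X in (s['tcp_pos'],np.array(s['tcp_pos'])-m[:,1]*.02): print('scene',np.round(proj(p,np.array(X)),1))
cv2.imwrite('pics/s20.png',cv2.resize(p['pixels'][90:240,240:440],None,fx=4,fy=4,interpolation=cv2.INTER_CUBIC))
E
```

```text
back 0 [323.3 230.8]
back 0.01 [323.4 237.4]
back 0.019 [323.5 244. ]
back 0.03 [323.6 253. ]
back 0.045 [323.8 267.4]
(325, 170) [0.44   0.2982 0.026 ]
(324.5, 205) [0.4426 0.3268 0.026 ]
(324.5, 228) [0.4441 0.3467 0.026 ]
[[1.0, 0.0005, 0.0008, -0.0009], [0.0007, 0.2765, -0.961, -0.1727], [-0.0008, 0.961, 0.2765, 0.07], [0.0, 0.0, 0.0, 1.0]]
scene [329.6 130.4]
scene [329.6 124.8]
```

View pics/s20.png

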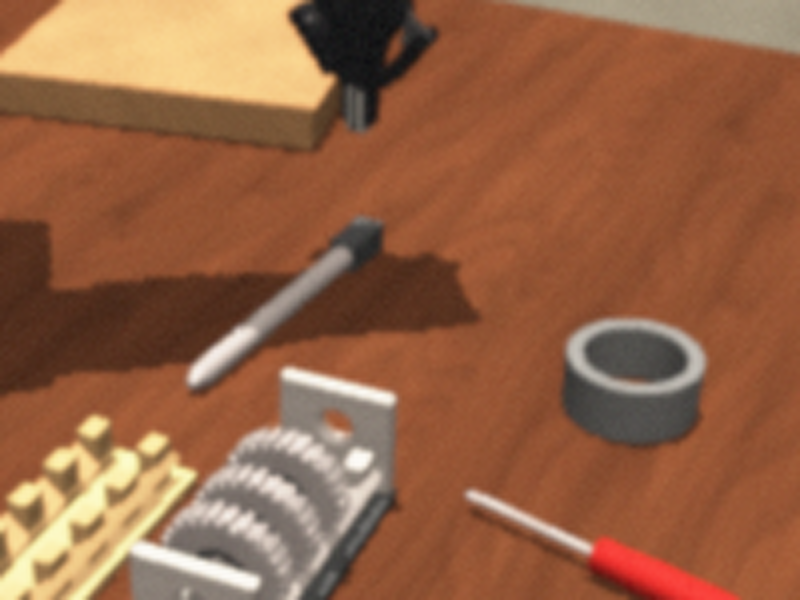

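The scene crop shows all three gears standing in the jig. The shut fingertips sit at crop y≈130, while the nominal TCP projects to y≈162. So the real tips end well behind the reported TCP, which explains all three misses. I'll quantify it.

```bash
python3 - <<'E'
from h import *
s=manip.get_state();m=rot(s['ee_rot']).as_matrix();p=snap('wrist');q=snap('scene')
for b in (0,.005,.01,.015,.02,.025,.03,.035): 
    X=np.array(s['tcp_pos'])-m[:,1]*b
    u=proj(q,X+m[:,2]*.0); print(b,'wrist edge',np.round(proj(p,X+m[:,2]*.011),1),np.round(proj(p,X-m[:,2]*.011),1),'scene crop',np.round([(u[0]-240)*4,(u[1]-90)*4],1))
go([.4433,.323,.03],3.0628)
g=p['pixels'].astype(int); print([(r,(g[r,318:328].mean(0)).round().astype(int).tolist()) for r in range(226,290,4)])
E
```

```text
0 wrist edge [323.4 213.6] [323.3 247.5] scene crop [358.3 161.4]
0.005 wrist edge [323.4 216.4] [323.4 251. ] scene crop [358.4 155.8]
0.01 wrist edge [323.4 219.3] [323.4 254.8] scene crop [358.5 150.2]
0.015 wrist edge [323.5 222.5] [323.5 258.8] scene crop [358.6 144.6]
0.02 wrist edge [323.5 225.8] [323.5 263. ] scene crop [358.6 138.9]
0.025 wrist edge [323.6 229.3] [323.5 267.4] scene crop [358.7 133.2]
0.03 wrist edge [323.6 233. ] [323.6 272.1] scene crop [358.8 127.5]
0.035 wrist edge [323.7 236.9] [323.7 277.1] scene crop [358.9 121.8]
t 57.07 tcp [0.4436 0.323  0.09  ] F [ 0.6 -0.4 -0.3] w 0.0001
x [-0.997  0.079 -0.002] y [ 0.003  0.006 -1.   ] z [-0.079 -0.997 -0.006] q [ 0.63  0.33 -0.17  1.06  0.   -0.86]
SHIFT [0.0019 0.3    0.0019] in target axes [0.0013 0.3    0.    ] TURN [ 0.001   0.     -0.0003] rows 2.0
[(226, [134, 138, 135]), (230, [52, 85, 154]), (234, [42, 84, 155]), (238, [37, 37, 35]), (242, [34, 35, 36]), (246, [34, 35, 37]), (250, [33, 34, 35]), (254, [31, 32, 33]), (258, [31, 31, 32]), (262, [29, 30, 30]), (266, [28, 30, 31]), (270, [26, 27, 28]), (274, [61, 64, 65]), (278, [58, 60, 62]), (282, [32, 31, 33]), (286, [32, 32, 34])]
```

The tips end about 31 mm behind the reported TCP, so I'll go lower by that much.

Request:
{"op": "step_arm", "data": {"moves": [0,0,0,0.001,0,-0.0003,0.5,0,0,0,0,0,0,0.5,0,0,0,0,0,0,0.5,0,0.08,0,0,0,0,0.5,0,0.08,0,0,0,0,0.5,0,0.08,0,0,0,0,0.5,0,0.08,0,0,0,0,0.5,0,0.08,0,0,0,0,0.5,0,0,0,0,0,0,0.5,0,0,0,0,0,0,0.5]}}

```text
t: 57.9
tcp_pos: [0.445, 0.3242, 0.0086]
ee_rot: [-0.027, 0.029, 0.707, -0.706]
force: [0.0, 0.2, 0.3]
grip_width: 0.0426
```

```bash
python3 - <<'E'
from h import *
go([.4433,.323,-.028],3.0628)
E
```

```text
t 57.9 tcp [0.445  0.3242 0.0086] F [0.  0.2 0.3] w 0.0426
x [-0.997  0.078 -0.003] y [ 0.003  0.001 -1.   ] z [-0.078 -0.997 -0.002] q [ 0.63  0.41 -0.29  0.87 -0.   -0.86]
SHIFT [0.0088 0.1829 0.0068] in target axes [0.0082 0.1829 0.0065] TURN [ 0.0002  0.0001 -0.0005] rows 1.0
```

Request:
{"op": "step_arm", "data": {"moves": [0.008,0.04,0.006,0,0,0,0.5,0,0.05,0,0,0,0,0.5,0,0.05,0,0,0,0,0.5,0,0.02,0,0,0,0,0.5,0,0.01,0,0,0,0,0.5,0,0,0,0,0,0,0.5,0,0,0,0,0,0,0.5]}}

```text
t: 58.48
tcp_pos: [0.4447, 0.3241, -0.0262]
ee_rot: [-0.026, 0.03, 0.708, -0.705]
force: [-0.4, 0.7, 0.6]
grip_width: 0.0426
```

```bash
python3 - <<'E'
from h import *
go([.4433,.323,-.028],3.0628)
E
```

```text
t 58.48 tcp [ 0.4447  0.3241 -0.0262] F [-0.4  0.7  0.6] w 0.0426
x [-0.997  0.078 -0.006] y [ 0.006  0.003 -1.   ] z [-0.078 -0.997 -0.004] q [ 0.63  0.45 -0.33  0.78 -0.   -0.86]
SHIFT [0.0066 0.0088 0.0058] in target axes [0.0066 0.0088 0.0058] TURN [ 0.0006  0.0001 -0.0009] rows 1.0
```

Request:
{"op": "step_arm", "data": {"moves": [0.006,0.008,0.005,0.0006,0,-0.0009,0.5,0,0,0,0,0,0,0.5,0,0,0,0,0,0,1,0,0,0,0,0,0,1,0,0,0,0,0,0,1,0,0,0,0,0,0,1,0,0,0,0,0,0,1,0,0,0,0,0,0,1], "squeeze": 90}}

```text
t: 59.15
tcp_pos: [0.4438, 0.3234, -0.0269]
ee_rot: [-0.028, 0.028, 0.707, -0.706]
force: [-0.1, -0.3, -0.4]
grip_width: 0.0242
```

```bash
python3 - <<'E'
from h import *
go([.4433,.323,.03],3.0628)
E
```

```text
t 59.15 tcp [ 0.4438  0.3234 -0.0269] F [-0.1 -0.3 -0.4] w 0.0242
x [-0.997  0.078 -0.   ] y [ 0.     0.001 -1.   ] z [-0.078 -0.997 -0.001] q [ 0.63  0.45 -0.33  0.79  0.   -0.86]
SHIFT [ 0.0021 -0.2845  0.0022] in target axes [ 0.0022 -0.2845  0.0023] TURN [ 0.0001  0.0001 -0.    ] rows 2.0
```

Gripped: the reading is 24 mm on the 26 mm handle. Lift.

Request:
{"op": "step_arm", "data": {"moves": [0,-0.05,0,0,0,0,1,0,-0.06,0,0,0,0,1,0,-0.06,0,0,0,0,1,0,-0.06,0,0,0,0,1,0,0,0,0,0,0,1,0,0,0,0,-0.01,0,1,0,0,0,0,-0.01,0,1,0,0,0,0,0,0,1,0,0,0,0,0,0,1]}}

```text
t: 59.9
tcp_pos: [0.443, 0.3232, 0.0229]
ee_rot: [0.018, -0.018, 0.707, -0.707]
force: [0.4, -1.1, -2.4]
grip_width: 0.0243
```

```bash
python3 - <<'E'
from h import *
J=np.array([.5753,-.0735]); y=.05; a=np.array([-np.sin(y),np.cos(y)]); X=J+a*.385
print(X); go([*X,.0141],np.pi+.05)
for c in ('top','scene'):
    p=snap(c)
    for q in ['shaft','shaft_nose']: print(c,q,[(np.round(a['xyz'],3).tolist(),round(a['p'],2)) for a in optics.spot_point(p,q)][:2])
E
```

```text
[0.55605802 0.31101885]
t 59.9 tcp [0.443  0.3232 0.0229] F [ 0.4 -1.1 -2.4] w 0.0243
x [-0.999 -0.05   0.001] y [-0.001  0.001 -1.   ] z [ 0.05  -0.999 -0.001] q [ 0.63  0.4  -0.27  0.91  0.   -0.99]
SHIFT [-0.5614  0.0437  0.0891] in target axes [-0.5614  0.0442  0.0888] TURN [0.0001 0.0001 0.0001] rows 3.0
top shaft [([0.447, 0.297, 0.061], 0.96)]
top shaft_nose [([0.45, 0.078, 0.057], 0.86)]
scene shaft [([0.442, 0.298, 0.063], 0.6)]
scene shaft_nose [([0.452, 0.073, 0.06], 0.8)]
```

Request:
{"op": "step_arm", "data": {"moves": [0,0,0,0.0023,0,0,1,-0.093,0.005,0.015,0,0,0,1,-0.093,0.005,0.015,0,0,0,1,-0.093,0.005,0.015,0,0,0,1,-0.093,0.005,0.015,0,0,0,1,-0.093,0.005,0.015,0,0,0,1,-0.093,0.005,0.014,0,0,0,1,0,0,0,0,0,0,1,0,0,0,0,0,0,1,0,0,0,0,0,0,1]}}

```text
t: 61.03
tcp_pos: [0.5587, 0.3105, 0.015]
ee_rot: [-0.016, 0.019, -0.699, 0.715]
force: [0.1, 0.0, -1.2]
grip_width: 0.0245
```

```bash
cat >> h.py <<'E'
def jf(J=(.5753,-.0735),yaw=.05,pitch=.0146):
    "tool state in jig frame: handle position (mm) and pose error; corrections scaled in tool axes"
    s=manip.get_state();m=rot(s['ee_rot']).as_matrix();M=R.from_euler('z',yaw).as_matrix()
    h=np.array(s['tcp_pos'])-m[:,1]*.0405   # handle centre on shaft axis
    d=rot(s['ee_rot']).apply(R.from_euler('x',-pitch).apply([0,0,1]))  # shaft direction (nose-down pitch rel. to tool z)
    L=M.T@(h-np.array([*J,0])); D=M.T@d
    sh=L+D*.025; no=L+D*.247
    print('t',round(s['t'],2),'handle',np.round(L*1000,1),'shoulder',np.round(sh*1000,1),'nose',np.round(no*1000,1),'F',np.round(M.T@s['force'],1),'w',round(s['grip_width'],4))
    t=np.array([[-1,0,0],[0,0,-1],[0,-1,0]]).T; t=M@np.array([[-1,0,0],[0,0,-1],[0,-1,0]])
    t=t@R.from_euler('x',pitch).as_matrix()
    e=np.array([0,0,.054])-L;e[1]=0
    print('SHIFT',np.round(m.T@(M@e)/.2,4),'TURN',np.round(R.from_matrix(m.T@t).as_rotvec()/2/np.pi,4))
E
python3 - <<'E'
from h import *
st(); jf()
for c in ('top','scene'):
    p=snap(c)
    for q in ['shaft','shaft_nose','bore']: print(c,q,[(np.round(a['xyz'],3).tolist(),round(a['p'],2)) for a in optics.spot_point(p,q)][:2])
E
```

```text
t 61.03 tcp [0.5587 0.3105 0.015 ] F [ 0.1  0.  -1.2] w 0.0245
x [-0.999 -0.049  0.004] y [-0.003 -0.022 -1.   ] z [ 0.049 -0.999  0.022] q [ 0.52  0.55 -0.02  1.01 -0.02 -1.1 ]
t 61.03 handle [  2.8 385.3  55.5] shoulder [  2.8 360.3  55.6] nose [  2.6 138.3  57.3] F [ 0.1  0.  -1.2] w 0.0245
SHIFT [ 0.0139  0.0073 -0.0002] TURN [-0.0012 -0.0001  0.0006]
top shaft [([0.565, 0.288, 0.055], 0.96)]
top shaft_nose [([0.567, 0.065, 0.056], 0.69)]
top bore [([0.575, 0.035, 0.053], 0.65), ([0.597, -0.337, 0.027], 0.27)]
scene shaft [([0.563, 0.289, 0.054], 0.91), ([0.576, -0.075, -0.0], 0.35)]
scene shaft_nose [([0.567, -0.342, -0.006], 0.72), ([0.568, 0.064, 0.058], 0.67)]
scene bore [([0.519, -0.346, 0.001], 0.27)]
```

Request:
{"op": "step_arm", "data": {"moves": [0.0139,0.007,0,-0.0012,0,0.0006,1,0,0,0.03,0,0,0,1,0,0,0.03,0,0,0,1,0,0,0.03,0,0,0,1,0,0,0,0,0,0,1,0,0,0,0,0,0,1,0,0,0,0,0,0,1]}}

```text
t: 62.02
tcp_pos: [0.556, 0.2899, 0.0148]
ee_rot: [-0.018, 0.017, -0.702, 0.711]
force: [-0.3, -0.6, -2.1]
grip_width: 0.0243
```

```bash
python3 - <<'E'
from h import *
jf()
a=snap('top');b=snap('scene')
B=(.5753-.0053,-.0735+.1059,.054)
for n,p in (('top',a),('scene',b)): print(n,'bore',np.round(proj(p,np.array(B)),1))
s=manip.get_state();m=rot(s['ee_rot']).as_matrix();h=np.array(s['tcp_pos'])-m[:,1]*.0405; d=rot(s['ee_rot']).apply(R.from_euler('x',-.0146).apply([0,0,1]))
for k in (.025,.247): print([np.round(proj(p,h+d*k),1) for p in (a,b)])
A=cv2.resize(a['pixels'][185:230,190:320],None,fx=6,fy=6,interpolation=cv2.INTER_CUBIC)
C=cv2.resize(b['pixels'][150:205,290:420],None,fx=6,fy=6,interpolation=cv2.INTER_CUBIC)
cv2.imwrite('pics/c21.png',np.vstack([A,C]))
E
```

```text
t 62.02 handle [ -1.2 364.4  55.3] shoulder [ -1.2 339.4  55.2] nose [ -1.2 117.4  54.9] F [-0.3 -0.6 -2.1] w 0.0243
SHIFT [-0.006   0.0064 -0.0001] TURN [ 0.0002 -0.     -0.0002]
top bore [307.9 206.4]
scene bore [324.8 194.5]
[array([220.3, 209.6]), array([354.2, 155.1])]
[array([303.5, 207. ]), array([326.1, 191.9])]
```

View pics/c21.png

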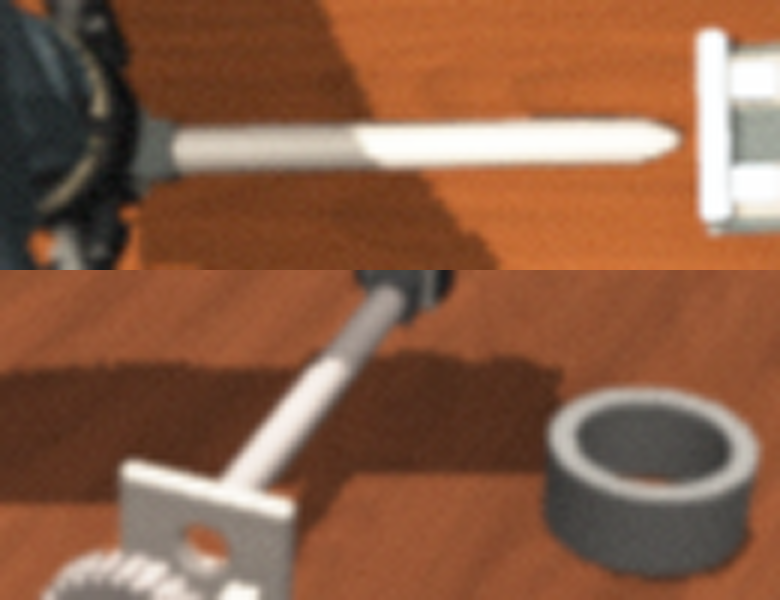

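The top half shows the nose tip at crop (680,137), with the rod axis about 1–2 mm low of the plate centre. The scene half shows the rod heading for the bore at (205,545). I'll nudge it and advance.

Request:
{"op": "step_arm", "data": {"moves": [-0.009,0.005,0,0,0,0,1,0,0,0.04,0,0,0,1,0,0,0.04,0,0,0,1,0,0,0.04,0,0,0,1,0,0,0.04,0,0,0,1,0,0,0,0,0,0,1,0,0,0,0,0,0,1]}}

```text
t: 62.7
tcp_pos: [0.5597, 0.2549, 0.0138]
ee_rot: [-0.018, 0.017, -0.702, 0.712]
force: [0.6, -0.8, -3.4]
grip_width: 0.0243
```

```bash
python3 - <<'E'
from h import *
jf()
E
```

```text
t 62.7 handle [  0.8 329.3  54.3] shoulder [  0.8 304.3  54.3] nose [ 0.9 82.3 54. ] F [ 0.5 -0.8 -3.4] w 0.0243
SHIFT [ 0.0041  0.0015 -0.    ] TURN [ 0.0002  0.0001 -0.0002]
```

Request:
{"op": "step_arm", "data": {"moves": [0,0,0.05,0,0,0,1,0,0,0.05,0,0,0,1,0,0,0.05,0,0,0,1,0,0,0.05,0,0,0,1,0,0,0.05,0,0,0,1,0,0,0,0,0,0,1,0,0,0,0,0,0,1]}}

```text
t: 63.28
tcp_pos: [0.5625, 0.1986, 0.0148]
ee_rot: [-0.018, 0.017, -0.702, 0.712]
force: [-0.2, 0.7, -2.8]
grip_width: 0.0245
```

```bash
python3 - <<'E'
from h import *
jf()
E
```

```text
t 63.28 handle [  0.7 272.9  55.3] shoulder [  0.7 247.9  55.2] nose [ 0.6 25.9 55. ] F [-0.1  0.7 -2.8] w 0.0245
SHIFT [ 0.0037  0.0064 -0.0001] TURN [ 0.0002 -0.0001 -0.0002]
```

Request:
{"op": "step_arm", "data": {"moves": [0.002,0.006,0.04,0,0,0,1,0,0,0.04,0,0,0,1,0,0,0.04,0,0,0,1,0,0,0.04,0,0,0,1,0,0,0.04,0,0,0,1,0,0,0,0,0,0,1,0,0,0,0,0,0,1]}}

```text
t: 63.87
tcp_pos: [0.5643, 0.1545, 0.014]
ee_rot: [-0.018, 0.017, -0.702, 0.712]
force: [-0.2, 0.6, -2.5]
grip_width: 0.0242
```

```bash
python3 - <<'E'
from h import *
jf()
E
```

```text
t 63.87 handle [  0.3 228.8  54.5] shoulder [  0.3 203.8  54.5] nose [  0.2 -18.2  54.2] F [-0.2  0.6 -2.5] w 0.0242
SHIFT [ 0.0016  0.0025 -0.    ] TURN [ 0.0002 -0.0001 -0.0002]
```

Request:
{"op": "step_arm", "data": {"moves": [0,0.002,0.04,0,0,0,1,0,0,0.04,0,0,0,1,0,0,0.04,0,0,0,1,0,0,0.04,0,0,0,1,0,0,0.04,0,0,0,1,0,0,0,0,0,0,1,0,0,0,0,0,0,1]}}

```text
t: 64.45
tcp_pos: [0.5665, 0.1102, 0.0142]
ee_rot: [-0.018, 0.017, -0.702, 0.712]
force: [-0.0, 0.4, -2.5]
grip_width: 0.0245
```

```bash
python3 - <<'E'
from h import *
jf()
E
```

```text
t 64.45 handle [  0.3 184.4  54.7] shoulder [  0.3 159.4  54.6] nose [  0.3 -62.6  54.3] F [-0.   0.4 -2.5] w 0.0245
SHIFT [ 0.0017  0.0034 -0.    ] TURN [ 0.0002 -0.     -0.0002]
```

Request:
{"op": "step_arm", "data": {"moves": [0,0.003,0.04,0,0,0,1,0,0,0.04,0,0,0,1,0,0,0.04,0,0,0,1,0,0,0.04,0,0,0,1,0,0,0.035,0,0,0,1,0,0,0,0,0,0,1,0,0,0,0,0,0,1]}}

```text
t: 65.03
tcp_pos: [0.5687, 0.0669, 0.0141]
ee_rot: [-0.018, 0.017, -0.702, 0.711]
force: [-0.6, -0.7, -2.7]
grip_width: 0.0243
```

```bash
python3 - <<'E'
from h import *
jf()
E
```

```text
t 65.03 handle [  0.3 141.1  54.6] shoulder [  0.3 116.1  54.5] nose [   0.2 -105.9   54.2] F [-0.6 -0.7 -2.7] w 0.0243
SHIFT [ 0.0017  0.0029 -0.    ] TURN [ 0.0002 -0.0001 -0.0002]
```

Request:
{"op": "step_arm", "data": {"moves": [0,0,0.015,0,0,0,1,0,0,0.015,0,0,0,1,0,0,0.01,0,0,0,1,0,0,0.01,0,0,0,1,0,0,0.008,0,0,0,1]}}

```text
t: 65.45
tcp_pos: [0.5693, 0.0563, 0.0143]
ee_rot: [-0.019, 0.017, -0.703, 0.71]
force: [-1.3, 13.0, -2.5]
grip_width: 0.0243
```

```bash
python3 - <<'E'
from h import *
jf()
E
```

```text
t 65.45 handle [  0.4 130.4  54.8] shoulder [  0.4 105.4  54.6] nose [   0.7 -116.6   53.6] F [-0.7 13.1 -2.5] w 0.0243
SHIFT [ 0.0019  0.0038 -0.    ] TURN [ 0.0008  0.0002 -0.0002]
```

Request:
{"op": "step_arm", "data": {"moves": [0,0,0.01,0,0,0,1,0,0,0.01,0,0,0,1]}}

```text
t: 65.62
tcp_pos: [0.5692, 0.0568, 0.0144]
ee_rot: [-0.02, 0.019, -0.706, 0.707]
force: [-1.1, 11.8, -2.1]
grip_width: 0.0245
```

```bash
python3 - <<'E'
from h import *
jf()
for c in ('top','scene'):
    p=snap(c)
    for q in ['shaft','shaft_nose','bore','gear1']: print(c,q,[(np.round(a['xyz'],3).tolist(),round(a['p'],2)) for a in optics.spot_point(p,q)][:3])
E
```

```text
t 65.62 handle [  0.3 130.5  54.9] shoulder [  0.4 105.5  54.6] nose [   1.4 -116.5   51.6] F [-0.5 11.8 -2.1] w 0.0245
SHIFT [ 0.0016  0.0046 -0.    ] TURN [ 0.0022  0.0007 -0.0002]
top shaft [([0.578, 0.03, 0.054], 0.61)]
top shaft_nose [([0.579, -0.188, 0.049], 0.66), ([0.756, 0.024, 0.002], 0.24)]
top bore [([0.573, 0.03, 0.054], 0.91)]
top gear1 [([0.572, -0.059, 0.054], 0.66), ([0.578, -0.139, 0.052], 0.65), ([0.574, -0.096, 0.056], 0.59)]
scene shaft [([0.574, -0.135, 0.056], 0.62), ([0.57, 0.032, 0.051], 0.54), ([0.572, 0.033, 0.051], 0.44)]
scene shaft_nose [([0.578, -0.194, 0.054], 0.66), ([0.574, -0.135, 0.056], 0.29), ([0.519, -0.35, 0.002], 0.28)]
scene bore [([0.57, 0.03, 0.049], 0.76)]
scene gear1 [([0.573, -0.052, 0.055], 0.85), ([0.574, -0.097, 0.056], 0.65)]
```

The shaft is firmly home: it no longer advances, with 12 N on the plate. Release and rise.

Request:
{"op": "step_arm", "data": {"moves": [0,0,0,0,0,0,0.6,0,0,0,0,0,0,0.5,0,0,0,0,0,0,0.5,0,0,0,0,0,0,0.5,0,0,0,0,0,0,0.5,0,-0.05,0,0,0,0,0.4,0,-0.1,-0.02,0,0,0,0.4,0,-0.15,-0.05,0,0,0,0.4,0,-0.15,-0.05,0,0,0,0.4,0,-0.15,-0.05,0,0,0,0.4]}}

```text
t: 66.95
tcp_pos: [0.5634, 0.0892, 0.1357]
ee_rot: [-0.015, 0.021, -0.705, 0.708]
force: [0.8, 0.0, 0.3]
grip_width: 0.0509
```

Request:
{"op": "step_arm", "data": {"moves": [0,-0.1,-0.12,0,0,0,0.2,0,-0.1,-0.15,0,0,0,0,0,-0.1,-0.15,0,0,0,0,0,0,-0.15,0,0,0,0,0,0,-0.15,0,0,0,0,0,0,-0.1,0,0,0,0,0,0,0,0,0,0,0,0,0,0,0,0,0,0,0,0,0,0,0,0,0]}}

```text
t: 67.7
tcp_pos: [0.5579, 0.261, 0.2158]
ee_rot: [0.022, -0.013, 0.707, -0.707]
force: [0.4, -1.2, 0.5]
grip_width: 0.0852
```

```bash
python3 - <<'E'
from h import *
st(); o=[]
for c in ('top','scene'):
    p=snap(c); o.append(p['pixels'])
    for q in ['shaft','shaft_nose','gear1','jar','can','tape','socket','screwdriver']: print(c,q,[(np.round(a['xyz'],3).tolist(),round(a['p'],2)) for a in optics.spot_point(p,q)][:3])
A=cv2.resize(o[0][120:260,200:490],None,fx=2.6,fy=2.1);C=cv2.resize(o[1][150:290,170:460],None,fx=2.6,fy=2.1)
C=cv2.resize(o[1][150:290,170:460],(A.shape[1],300)); cv2.imwrite('pics/f22.png',np.vstack([A,C]))
E
```

```text
t 67.7 tcp [0.5579 0.261  0.2158] F [ 0.4 -1.2  0.5] w 0.0852
x [-0.999 -0.049 -0.011] y [ 0.011  0.001 -1.   ] z [ 0.049 -0.999 -0.001] q [ 0.44  0.39  0.24  1.41 -0.   -1.18]
top shaft [([0.574, 0.032, 0.05], 0.75)]
top shaft_nose [([0.574, -0.19, 0.052], 0.68), ([0.574, -0.058, 0.056], 0.18)]
top gear1 [([0.575, -0.098, 0.056], 0.75), ([0.577, -0.138, 0.053], 0.65), ([0.574, -0.059, 0.057], 0.48)]
top jar [([0.519, -0.343, 0.007], 0.89)]
top can [([0.444, -0.117, 0.003], 0.65), ([0.595, -0.339, 0.03], 0.55)]
top tape [([0.718, 0.211, -0.004], 0.73)]
top socket [([0.76, -0.195, 0.005], 0.52)]
top screwdriver [([0.757, 0.025, 0.002], 0.97)]
scene shaft [([0.572, 0.03, 0.05], 0.65)]
scene shaft_nose [([0.577, -0.192, 0.051], 0.43), ([0.576, -0.133, 0.051], 0.32)]
scene gear1 [([0.574, -0.134, 0.058], 0.86), ([0.573, -0.1, 0.056], 0.68)]
scene jar [([0.519, -0.347, 0.006], 0.69), ([0.571, -0.099, 0.054], 0.59)]
scene can [([0.6, -0.342, 0.03], 0.95)]
scene tape [([0.716, 0.217, 0.001], 0.92)]
scene socket [([0.759, -0.192, -0.004], 0.98)]
scene screwdriver [([0.758, 0.026, -0.002], 0.61)]
```

View pics/f22.png

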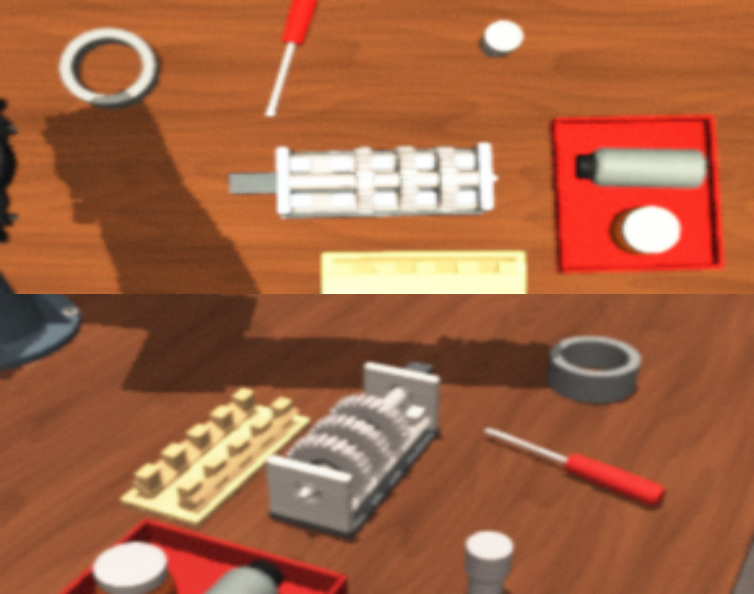

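The final view shows the handle's shoulder against the left plate (276,182) and the nose out of the right plate (495,177). Three gears stand on the shaft (x≈364, 406, 447), the can and jar are in the tray, and the bystanders are where they were. Handing in.

```bash
python3 -c "
from rig import hand_in
print(hand_in())"
```

```text
the job is handed in; nothing more can be done
None
```

The job is done and handed in, at about 68 s on the robot's clock. The can and the jar went into the tray first. The rack held three gears, and they now stand in the jig slots at y = -63, -21 and +21 mm. The shaft was then pushed through both end plates and all three gears until its shoulder met the plate.

**Last checks:**
- **Shaft home:** it stopped advancing with about 12 N on the plate. The detector put its origin at (0.572–0.574, 0.030–0.032, 0.050), against a bore estimate of (0.570, 0.032, 0.054). The nose shows outside the far plate.
- **Everything else:** the last pictures show all three gears on the shaft, the can and jar in the tray, and the tape, screwdriver and socket at their starting places. The gripper is clear of everything.

**What went wrong or disagreed:**
- **Missed grasps:** the first grasps of the can, the jar and the shaft handle each closed on nothing. The real fingertips end about 31 mm behind the reported tool point, so I went lower and all three then held. None of the misses moved anything by more than a few millimetres.
- **Height after release:** the shaft's origin reads about 4 mm below the bore centre. About 2 mm of that is its expected settling in the bore clearance; the rest is within the detector's 4 mm error.
- **Jig angle:** the views gave yaw values from 0.046 to 0.059 rad. I used 0.05, and the shaft went in with no measurable side force.

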